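# Spray-fix the mosaic panels and lay them out to dry

## Task

Spray-fix the finished mosaic panels: swing the spray board fully out to its stop, lay every panel on its rubber deck, flat, picture up and side by side, then push the board fully in to its other stop and, with all panels on it, press the spray can's cap fully down for a moment and let it spring up. Then swing the board fully out again, move every panel to the wire drying rack, flat and picture up and side by side, and let go. Never press the cap while the board is not in, and leave the other things on the table where they are.

Things in the scene. Friction and masses are not known exactly. Their poses are not given: they have to be found in the camera images.
- panel_a: finished mosaic panel: a shallow light-wood tray filled with flat round discs, cream ground with orange and green. 90 mm long (its x) x 42 mm wide (its y) x 14 mm thick, about 0.12 kg. Origin at the centre of its underside; its z points up when the picture side is up. May be absent.
- panel_b: finished mosaic panel: a shallow light-wood tray filled with flat round discs, an olive ring on beige with a cream middle. 90 mm long (its x) x 42 mm wide (its y) x 14 mm thick, about 0.12 kg. Origin at the centre of its underside; its z points up when the picture side is up. May be absent.
- panel_c: finished mosaic panel: a shallow light-wood tray filled with flat round discs, green ground with an orange and beige hill. 90 mm long (its x) x 42 mm wide (its y) x 14 mm thick, about 0.12 kg. Origin at the centre of its underside; its z points up when the picture side is up. May be absent.
- board_deck (a point): middle of the black rubber deck on top of the swing board, 28 mm above the table, 152 mm from the pivot. The deck is 265 mm long, 114 mm wide, flat, without rims, with room for three panels lying across it about 92 mm apart. x points along the board from pivot to red knob, y across it, z up
- station: the fixed spray station: V-shaped steel foot, grey extractor box (360 x 120 mm, 200 mm high) behind the pivot, clear side screen 130 mm high, spray can in its clamp. Origin on the table under the pivot. The swing board is plywood, 373 mm long, 120 mm wide, 1 kg, its underside 14 mm above the table; it turns about the upright pivot near one end
- board_knob (a point): the red upright knob near the free end of the swing board, on its centre line, 318 mm from the pivot: about 23 mm thick, from 26 to 76 mm above the table; this point is half-way up it (52 mm above the table). Push it from either side (under 2 N) to swing the board
- board_pivot (a point): the pivot of the swing board, on its axis, at the height of the deck
- board (a joint): angle of the swing board, rad: 0 fully out (against its loading stop, towards the robot), 1.0 fully in (against its other stop, pointing at the spray can, in front of the white extractor filter). It turns clockwise seen from above as the value grows. It stays where it is left (light friction). It starts somewhere between
- nozzle_top (a point): centre of the top of the orange sprung cap of the spray can, about 208 mm above the table. The cap is 36 mm across and 22 mm high (32 mm flat on top); the can (white and teal, 56 mm across) stands fixed in a clamp
- nozzle (a joint): travel of the cap, m: 0 up, 0.006 fully down. A spring pushes it up: about 1.5 N starts it, 5 N holds it fully down
- rack: wire drying rack, fixed: 310 mm long (its x) x 124 mm wide (its y), its flat top 40 mm above the table, with a thin wire rim all round, 12 mm higher (inside it 302 x 116 mm); origin on the table under its centre. There is room for three panels lying across it, about 90 mm apart; treat the top as a closed plate
- dish: bystander: small black open dish of olive discs, 62 mm across, 24 mm high; origin under its centre
- overcap: bystander: clear plastic over-cap of the can, 58 mm across, 42 mm high; origin under its centre
- brush: bystander: brush with a wooden handle, 170 mm long, lying on the table
- glue: bystander: white glue bottle with a yellow cap, 52 mm across, 130 mm high; origin under its centre
- tweezers: bystander: steel tweezers, 125 mm long, 4 mm thick, lying beyond the can; origin under the middle

How it is judged:
By the outcome, as a careful person would: the job done as asked, in the order asked, and still so for the second after the job is handed in, with the robot touching nothing.
Of panel_a, panel_b, panel_c only 2 to 3 are there at a start; the rules pass over those that are not, and their reading is None.
At some moment in a run one of panel_a, panel_b, panel_c may be knocked a few centimetres aside while the robot is not near it.
Once in a run the grip may slacken for a moment while it holds something.
It also fails if it takes over 210 s, if anything falls off the work surface, if the arm or the gripper's body presses on something with over 40 N, if the wrist force passes 120 N, or if a joint passes its speed limit or range.

## Robot

A 6-joint arm with a two-finger parallel gripper is mounted at the origin on the work surface. World frame = base frame: x ahead of the robot, y to its left, z up, the work surface at z = 0. Lengths are in mm, angles in rad, forces in N, time in s.
With the tool pointing down it reaches from about 400 to 925 mm from the base axis. Payload 12.5 kg.
Tool frame: the origin (TCP) lies where the fingers leave the gripper's body, on its centre line; the fingertips stand 78 mm ahead of it and the grasp point (between the pads) lies 59 mm ahead of it (env.tip_extent is the distance from the TCP to the fingertips, in mm); z points along the fingers, y is the direction in which the jaws open and shut (so a half turn about z gives the same grasp; the last joint's range is limited). The gripper opens to 95 mm and grips with 3 to 60 N. Pads are 20 mm wide; open, the fingers measure 119 mm over their backs; the gripper's body (75 mm by 180 mm) begins 59 mm behind the grasp point.
Start: joints at [-1.307, 0.491, 1.559, -0, 1.092, -0.106], TCP at [225.915, -582.752, 292.261] pointing down, gripper open.
Joint ranges: [-3.1, 3.1], [-0.84, 2.19], [0.05, 2.79], [-1.13, 4.28], [0.06, 2.93], [-2.69, 2.69]. Speed limits (rad/s): [2.22, 2.22, 2.79, 3.14, 3.14, 3.14].

## Interface

Orientations are given as [roll, pitch, yaw] about the fixed x, y, z axes, in that order (R = Rz(yaw) Ry(pitch) Rx(roll)).
In Python, from cell import env gives the robot as it stands. The module is installed in compiled form; this text tells all that it offers.
- The arm moves only by the tool play_rows, never from a script. Its argument "targets" is a list of rows, each an object with "linear": the shift along the tool's x, y, z in mm, a list of three; "turn": the turn about the tool's z in rad. A call has 1 to 20 rows; each row is the pose to reach, as a shift and turn from the pose commanded when the call began, along the tool's axes at that moment; what a row does not reach only later rows make up. A row lasts 1/8 s, in which the tool goes at most 62.5 mm and 10.7 degrees, less where a joint would pass 70% of its speed; a pose out of reach is approached as far as the arm can. A call with a gripper value outside its range is refused whole. "hand" is the finger opening in mm, from 0 to 95.1, set as the call begins (left out, the last holds). The fingers move at their own pace and stop on an object; the grip force is fixed at half the most. Time passes only in rows, so rows that repeat a pose let the fingers close. It gives the time, the measured TCP pose, the force and the opening at its end, in the units of the state.
- env.state(): the state, without advancing time (a new reading comes with each control period).
- env.read_camera(name): name is "scene" or "top" or "wrist"; returns (picture, depth): 480x640x3 uint8, red, green, blue; 480x640 float32, mm along the optical axis (not along the pixel's ray), 0 where there is no reading.
- env.camera_params(name): a dict with "fx", "fy", "cx", "cy" (pixels), "R" (3x3) and "t" (3): a world point X has camera coordinates R X + t. Camera axes: x right, y down, z forward; pixel columns grow to the right and rows downward; lengths in mm; the calibration is good to about 2 mm. A picture is of the moment at which its call begins: read the wrist's pose just before it. camera_params takes no time and is no camera call; for the wrist camera it gives the pose at the moment of the call.
- env.job_done(): hands the job in, once; it reports no verdict.
The state is a dict: "t": time; "joints": joint angles; "qvel": joint speeds; "tau": joint torques, N m; "eef_pos": TCP position; "tcp_rot": TCP orientation; "ft_force": force on the tool from outside, world axes, zero at the start; "moment": the same for the moment, N m; "opening": opening from 0.0 (shut) to 1.0 (fully open).
Only numpy, scipy, OpenCV 4.12 (cv2) and the standard library are available. Lean on these libraries where they do the work, as an engineer would, in place of code of your own. Each camera call takes 0.05 s, during which the arm holds its last target.

## Working session

There is one attempt and no reset: what is moved stays moved. The work goes in short steps, Python scripts to look and compute and a tool call to move; the robot and the scene stay as the last step left them, time stands still between calls to the robot, and variables do not carry over. Pictures are saved under pics/ and viewed, and the job is handed in when it is done.

Besides the shell and the picture viewer there is one more tool, called after "Call:" as a command line: name --argument value ..., lists and objects as JSON in quotes. play_rows: Moves the arm, as the interface text tells. Its arguments: {"type":"object","properties":{"targets":{"type":"array","items":{"type":"object","properties":{"linear":{"type":"array","items":{"type":"number"}},"turn":{"type":"number"}}}},"hand":{"type":"number"}},"required":["targets"]}

```bash
ls; mkdir -p pics
python3 - <<'E'
from cell import env
import cv2
print(env.state()); print(env.tip_extent)
for n in ("scene","top","wrist"):
    p=env.camera_params(n)
    im,d=env.read_camera(n); cv2.imwrite(f"pics/{n}0.png",im[:,:,::-1])
    print(n,p)
E
```

```text
pics
{'t': 0.0, 'joints': array([-1.30660209e+00,  4.91568981e-01,  1.55945531e+00,  1.00484254e-05,
        1.09168422e+00, -1.05602648e-01]), 'qvel': array([-0.00160616, -0.00057878,  0.00056707,  0.00137305,  0.00028348,
        0.00092964]), 'tau': array([ 2.54856677e-04, -6.12647367e+01, -2.58187151e+01,  6.92519965e-02,
        4.82321181e-02, -1.34558427e-04]), 'eef_pos': array([ 225.87152473, -582.59057589,  291.65382438]), 'tcp_rot': array([-3.14048395e+00, -1.26480986e-04,  3.69792178e-01]), 'ft_force': array([-0.99691262,  0.01346814,  0.09712952]), 'moment': array([-0.01446517,  0.00300694,  0.03140033]), 'opening': 1.0043462663771288}
77.60000000000001
scene {'fx': 511.2568437778883, 'fy': 511.2568437778883, 'cx': 315.9892111730642, 'cy': 235.9225334767028, 'R': array([[ 0.83136012,  0.55566493,  0.00876574],
       [ 0.41669257, -0.6128445 , -0.67140816],
       [-0.36770594,  0.56183459, -0.74103593]]), 't': array([-495.8380587 , -106.78697086, 1439.36365786])}
top {'fx': 611.507785240704, 'fy': 611.507785240704, 'cx': 319.9850697733082, 'cy': 231.89442552048774, 'R': array([[-0.01894578, -0.99968178, -0.01665497],
       [-0.98156218,  0.02176617, -0.18989975],
       [ 0.19020184,  0.01275009, -0.98166221]]), 't': array([  48.92255883,  601.62140981, 1545.78851806])}
wrist {'fx': 418.0911057780104, 'fy': 418.0911057780104, 'cx': 325.259455074915, 'cy': 242.31494681417706, 'R': array([[ 3.61269306e-01, -9.32461395e-01,  4.85921892e-04],
       [-8.92795151e-01, -3.45750697e-01,  2.88744306e-01],
       [-2.69074910e-01, -1.04748284e-01, -9.57406126e-01]]), 't': array([-625.15591651,  -31.30689766,  391.29933135])}
```

View pics/scene0.png

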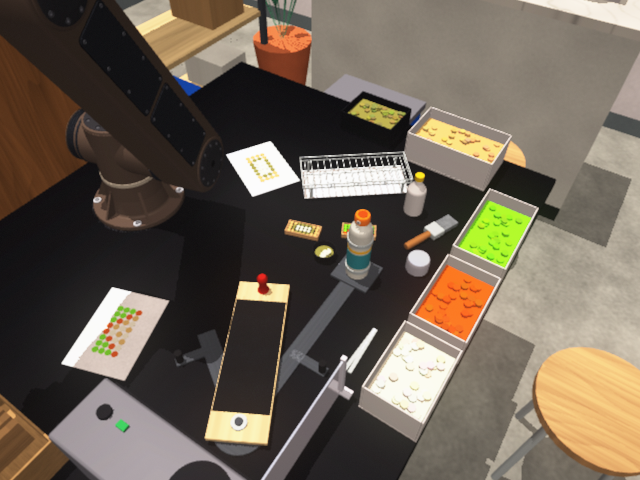

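View pics/top0.png

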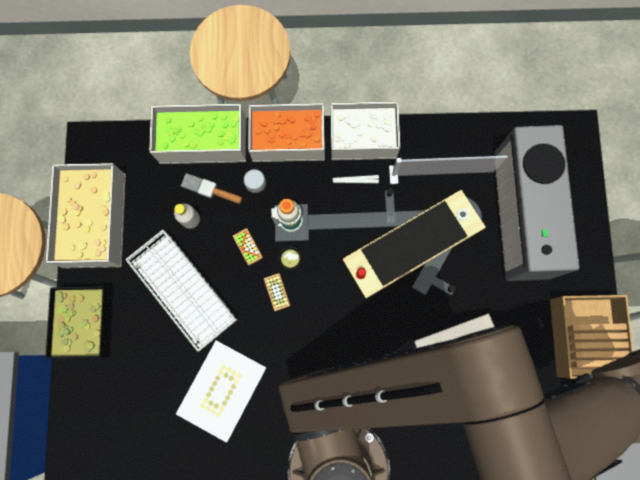

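View pics/wrist0.png

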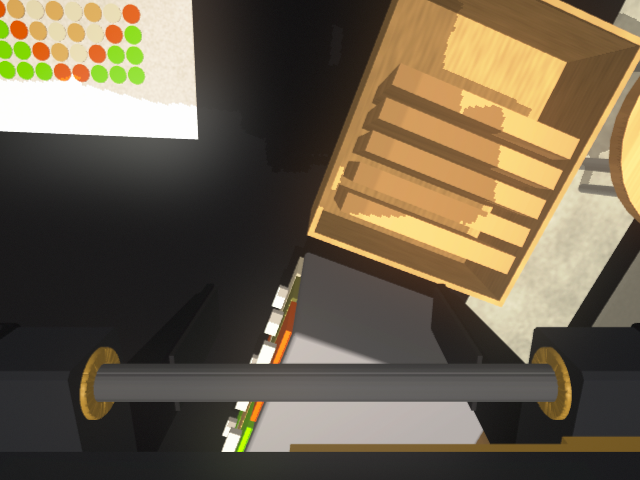

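Two panels visible in the top view, at (247,246) and (277,292). I'll build rectified table maps to measure.

```bash
cat > h.py <<'E'
import numpy as np,cv2
from cell import env
def cloud(n):
    p=env.camera_params(n); im,d=env.read_camera(n)
    v,u=np.mgrid[0:480,0:640]
    X=np.stack([(u-p['cx'])/p['fx']*d,(v-p['cy'])/p['fy']*d,d],-1)
    W=(X-p['t'])@p['R']
    W[d<=0]=np.nan
    return im,W
def proj(n,P):
    p=env.camera_params(n); c=np.atleast_2d(P)@p['R'].T+p['t']
    return np.c_[c[:,0]/c[:,2]*p['fx']+p['cx'],c[:,1]/c[:,2]*p['fy']+p['cy']]
def rect(mask,W,zlo,zhi):
    m=mask&(W[...,2]>zlo)&(W[...,2]<zhi)
    m=m.astype(np.uint8); n,l,s,_=cv2.connectedComponentsWithStats(m)
    k=1+np.argmax(s[1:,4]); P=W[l==k]
    r=cv2.minAreaRect(P[:,:2].astype(np.float32))
    return r,np.median(P[:,2]),P.mean(0),s[k,4]
E
python3 - <<'E'
from h import *
for n in("top","scene"):
    im,W=cloud(n)
    np.savez(f"{n}0.npz",im=im,W=W)
    big=im
T=np.load("top0.npz");im,W=T['im'],T['W']
def win(u,v,r): 
    m=np.zeros((480,640),bool);m[v-r:v+r,u-r:u+r]=1;return m
for nm,u,v in(("p1",247,246),("p2",277,292)):
    print(nm,rect(win(u,v,26),W,8,30))
for nm,u,v,lo,hi in(("cap",289,206,195,225),("knob",361,272,60,90),("deck",415,243,20,36)):
    r=60 if nm=="deck" else 22
    print(nm,rect(win(u,v,r),W,lo,hi))
print("rack",rect(win(182,290,75),W,30,60))
for n,u,v in(("glue",186,215),("cap",254,181),("dish",290,259)):
    print(n,rect(win(u,v,20),W,8,160))
a=cv2.resize(im[215:325,215:325],(600,600),interpolation=cv2.INTER_CUBIC);cv2.imwrite("pics/z1.png",a[:,:,::-1])
S=np.load("scene0.npz");b=cv2.resize(S['im'][200:270,280:400],(800,466),interpolation=cv2.INTER_CUBIC);cv2.imwrite("pics/z2.png",b[:,:,::-1])
E
```

```text
p1 (((576.4517211914062, 236.6669158935547), (92.48859405517578, 45.412052154541016), 28.353271484375), np.float64(13.639202110895521), array([577.31332154, 235.05247794,  13.79268099]), np.int32(463))
p2 (((454.6965637207031, 158.38381958007812), (92.5369873046875, 44.58221435546875), 17.486398696899414), np.float64(12.860955956744904), array([453.29836677, 156.86095537,  13.25514075]), np.int32(489))
cap (((639.418701171875, 114.48101043701172), (35.536659240722656, 31.941564559936523), 82.49675750732422), np.float64(207.90588269961384), array([639.55197914, 115.22225607, 207.5592911 ]), np.int32(175))
knob (((493.5175476074219, -66.19646453857422), (23.79835319519043, 21.96677589416504), 42.50243377685547), np.float64(72.62133155426864), array([493.69087686, -66.00021782,  72.65527801]), np.int32(74))
deck (((575.6597900390625, -211.4740753173828), (120.37863159179688, 373.74847412109375), 29.194976806640625), np.float64(27.026903847658755), array([ 575.44953522, -213.10832564,   27.14931855]), np.int32(5577))
rack (((462.0433044433594, 405.9315185546875), (311.9174499511719, 125.2693862915039), 38.878780364990234), np.float64(41.69098093776549), array([461.4461534 , 407.87021118,  43.27980228]), np.int32(1653))
glue (((654.209228515625, 397.9119873046875), (53.65830612182617, 65.27692413330078), 20.230213165283203), np.float64(87.46268848320685), array([649.92730912, 385.14620565,  82.5639522 ]), np.int32(454))
cap (((756.0025024414062, 214.32745361328125), (55.6785774230957, 56.320030212402344), 12.942179679870605), np.float64(39.856775459775676), array([753.29961191, 213.06784821,  37.66493628]), np.int32(384))
dish (((543.5780639648438, 120.72550964355469), (60.0639533996582, 59.68332290649414), 71.54606628417969), np.float64(15.858602624803511), array([544.39224311, 121.11987922,  16.52501546]), np.int32(362))
```

View pics/z1.png

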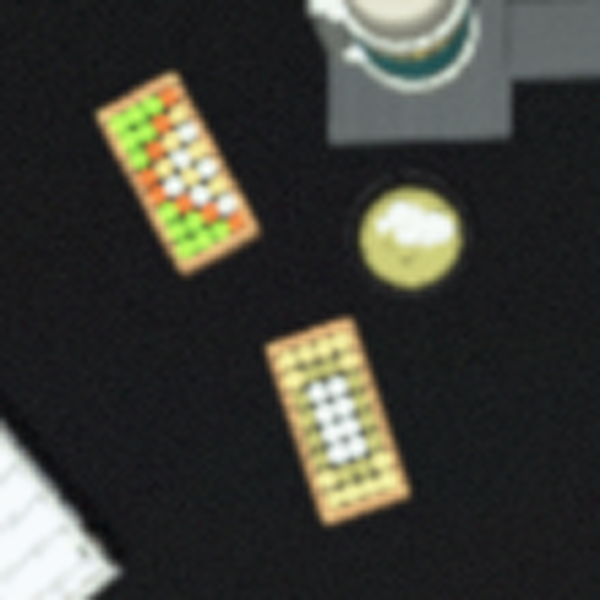

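View pics/z2.png

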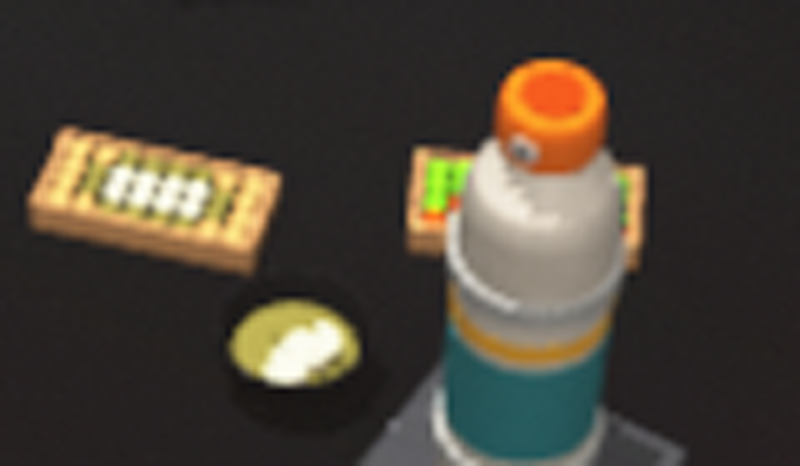

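Two panels are there, picture up: one green with an orange and beige hill, one with an olive ring on beige. Next I'll compute the board geometry and write a move helper.

```bash
cat >> h.py <<'E'
from scipy.spatial.transform import Rotation as Ro
def rel(x,y,tipz,yawdeg,sym=True):
    """world target of the fingertip height tipz -> shift/turn in tool axes"""
    s=env.state(); p=s['eef_pos']; R=Ro.from_euler('xyz',s['tcp_rot']).as_matrix()
    sh=R.T@(np.array([x,y,tipz+77.6])-p)
    q1=np.arctan2(y,x); y0=s['tcp_rot'][2]; q1n=s['joints'][0]; q6=s['joints'][5]
    best=None
    for k in((-2,-1,0,1,2) if sym else (-2,0,2)):
        t=-(np.radians(yawdeg)+k*np.pi-y0)
        q=q6+(q1-q1n)+t
        if abs(q)<2.5 and(best is None or abs(q)<abs(best[1])): best=(t,q)
    print("lin",sh.round(1),"turn %.3f q6->%.2f"%best,"| now tip",(p-[0,0,77.6]).round(1),"yaw %.1f"%np.degrees(y0),"F",s['ft_force'].round(1),"op %.1f"%(s['opening']*95.1),"t %.1f"%s['t'])
E
python3 - <<'E'
from h import *
k=np.array([493.6,-66.1]);a=np.radians(119.3)
pv=k-318*np.array([np.cos(a),np.sin(a)]);print("pivot",pv)
T=np.load("top0.npz");W=T['W'];print("pivot screw",W[214,463])
for A in(91.2,119.3,148.5):
    r=np.radians(A);u=np.array([np.cos(r),np.sin(r)]);print(A,"knob",pv+318*u,"s120",pv+120*u,"s212",pv+212*u)
rel(493.6,-66.1,110,135)
E
```

```text
pivot [ 649.22361966 -343.41802863]
pivot screw [ 649.02436549 -347.26407071   26.17217717]
91.2 knob [642.56393013 -25.48777129] s120 [ 646.71052927 -223.44434662] s212 [ 644.78382664 -131.46452374]
119.3 knob [493.6 -66.1] s120 [ 590.49772545 -238.76971594] s212 [ 545.47453989 -158.53934288]
148.5 knob [ 378.08404739 -177.26348505] s120 [ 546.90679993 -280.71820087] s212 [ 468.46390481 -232.64833291]
lin [ 436.3 -384.9  104.6] turn -1.986 q6->-0.92 | now tip [ 225.9 -582.7  214.4] yaw 21.2 F [-0.  -0.1  0.3] op 94.8 t 0.2
```

Call:
play_rows --hand 55 --targets '[{"linear":[36,-32,0],"turn":-0.16},{"linear":[73,-64,0],"turn":-0.33},{"linear":[109,-96,0],"turn":-0.5},{"linear":[145,-128,0],"turn":-0.66},{"linear":[182,-160,0],"turn":-0.83},{"linear":[218,-192,0],"turn":-0.99},{"linear":[254,-224,10],"turn":-1.16},{"linear":[290,-256,30],"turn":-1.32},{"linear":[327,-288,50],"turn":-1.49},{"linear":[363,-320,70],"turn":-1.65},{"linear":[400,-352,90],"turn":-1.82},{"linear":[436,-385,104],"turn":-1.98},{"linear":[436,-385,104],"turn":-1.986},{"linear":[436,-385,104],"turn":-1.986},{"linear":[436,-385,104],"turn":-1.986}]'

```text
t: 2.12
eef_pos: [493.1, -67.1, 188.6]
tcp_rot: [3.141, 0.001, 2.354]
ft_force: [-0.4, 0.8, 0.6]
opening: 0.576
```

Run:
```python
from h import *
im,W=cloud("top");cv2.imwrite("pics/t1.png",im[:,:,::-1])
im2,W2=cloud("scene");cv2.imwrite("pics/s1.png",im2[:,:,::-1])
im3,W3=cloud("wrist");cv2.imwrite("pics/w1.png",im3[:,:,::-1])
rel(493.6,-66.1,40,135)
```

```text
lin [ 0.4  1.  71. ] turn -0.002 q6->-0.92 | now tip [493.1 -67.  111. ] yaw 134.9 F [-0.7 -0.4 -0.1] op 54.9 t 2.3
```

View pics/t1.png

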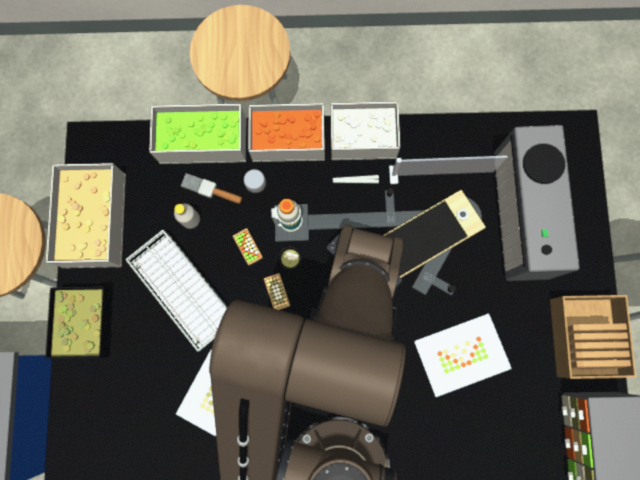

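View pics/w1.png

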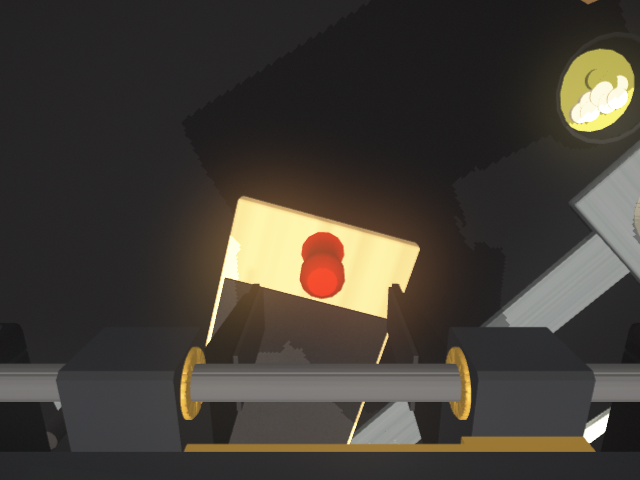

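Call:
play_rows --targets '[{"linear":[0,1,25],"turn":0},{"linear":[0,1,50],"turn":0},{"linear":[0,1,71],"turn":0},{"linear":[0,1,71],"turn":0},{"linear":[0,1,71],"turn":0}]'

```text
t: 2.9
eef_pos: [494.2, -65.8, 117.9]
tcp_rot: [3.141, 0.001, 2.355]
ft_force: [-0.2, -0.6, -0.4]
opening: 0.579
```

Run:
```python
from h import *
s=env.state();p=s['eef_pos'];R=Ro.from_euler('xyz',s['tcp_rot']).as_matrix()
print(s['ft_force'],p)
for A in list(np.arange(121,149,2.5))+[148.5,149.5,150.5]:
    r=np.radians(A);k=np.array([649.2+318*np.cos(r),-343.4+318*np.sin(r),118.])
    print(A,(R.T@(k-p)).round(0))
```

```text
[-0.15224314 -0.55891566 -0.386314  ] [494.19482385 -65.81863768 117.90514891]
121.0 [  3. -10.  -0.]
123.5 [  6. -23.  -0.]
126.0 [  8. -37.  -0.]
128.5 [ 10. -51.  -0.]
131.0 [ 11. -65.  -0.]
133.5 [ 12. -78.  -0.]
136.0 [ 12. -92.  -0.]
138.5 [  11. -106.   -0.]
141.0 [  10. -120.   -0.]
143.5 [   8. -134.   -0.]
146.0 [   6. -147.   -0.]
148.5 [   3. -161.   -0.]
148.5 [   3. -161.   -0.]
149.5 [   2. -166.   -0.]
150.5 [   0. -172.   -0.]
```

Call:
play_rows --hand 31 --targets '[{"linear":[0,0,0],"turn":0},{"linear":[3,-10,0],"turn":0},{"linear":[6,-23,0],"turn":0},{"linear":[8,-37,0],"turn":0},{"linear":[10,-51,0],"turn":0},{"linear":[11,-65,0],"turn":0},{"linear":[12,-78,0],"turn":0},{"linear":[12,-92,0],"turn":0},{"linear":[11,-106,0],"turn":0},{"linear":[10,-120,0],"turn":0},{"linear":[8,-134,0],"turn":0},{"linear":[6,-147,0],"turn":0},{"linear":[4,-155,0],"turn":0},{"linear":[3,-161,0],"turn":0},{"linear":[3,-161,0],"turn":0}]'

```text
t: 4.78
eef_pos: [377.9, -177.5, 117.2]
tcp_rot: [-3.142, 0.0, 2.355]
ft_force: [-0.3, -0.2, -0.5]
opening: 0.328
```

Call:
play_rows --targets '[{"linear":[-1,-3,0],"turn":0},{"linear":[-1,-5,0],"turn":0},{"linear":[-1,-5,0],"turn":0}]'

```text
t: 5.15
eef_pos: [375.1, -181.4, 117.2]
tcp_rot: [-3.142, 0.0, 2.356]
ft_force: [-0.8, -0.3, 0.0]
opening: 0.324
```

Call:
play_rows --targets '[{"linear":[-1,-3,0],"turn":0},{"linear":[-1,-6,0],"turn":0},{"linear":[-1,-6,0],"turn":0},{"linear":[-1,-6,0],"turn":0}]'

```text
t: 5.65
eef_pos: [373.4, -183.8, 117.2]
tcp_rot: [3.139, 0.0, 2.355]
ft_force: [36.1, 48.3, -1.9]
opening: 0.349
```

Run:
```python
from h import *
im,W=cloud("scene");cv2.imwrite("pics/s2.png",im[:,:,::-1]);np.savez("s2.npz",im=im,W=W)
print(env.state()['ft_force'])
```

```text
[35.80340717 48.27714433 -2.24138718]
```

View pics/s2.png

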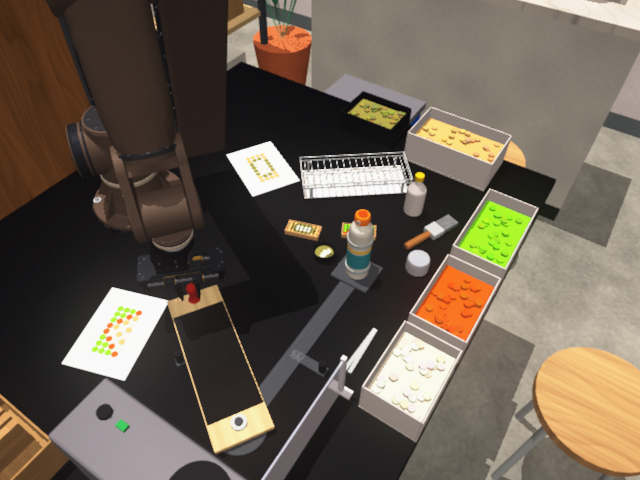

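Call:
play_rows --hand 55 --targets '[{"linear":[1,5,0],"turn":0},{"linear":[1,6,0],"turn":0},{"linear":[1,6,-30],"turn":0},{"linear":[1,6,-70],"turn":0},{"linear":[1,6,-120],"turn":0},{"linear":[1,6,-160],"turn":0}]'

```text
t: 6.45
eef_pos: [374.8, -181.7, 279.2]
tcp_rot: [3.142, 0.001, 2.355]
ft_force: [-0.4, -0.6, -0.1]
opening: 0.581
```

Run:
```python
from h import *
im,W=cloud("scene")
hsv=cv2.cvtColor(im,cv2.COLOR_RGB2HSV)
red=((hsv[...,0]<6)|(hsv[...,0]>174))&(hsv[...,1]>200)&(hsv[...,2]>80)
print("knob scene",rect(red,W,50,90))
# board plywood+deck
m=np.zeros((480,640),bool);m[280:450,150:290]=1
print("board",rect(m,W,20,36))
im,W=cloud("top");cv2.imwrite("pics/t2.png",im[:,:,::-1])
m=np.zeros((480,640),bool);m[200:330,320:490]=1
print("board top",rect(m,W,20,36))
rel(454.7,158.4,60,17.5+90-90)
rel(454.7,158.4,60,17.5)
```

```text
knob scene (((382.11279296875, -183.66375732421875), (18.6740665435791, 14.96456527709961), 80.31075286865234), np.float64(75.26971203211005), array([ 383.14248993, -184.52178757,   74.35741422]), np.int32(67))
board (((514.8328247070312, -275.8692626953125), (137.36965942382812, 377.0191955566406), 58.32342529296875), np.float64(28.69321726084825), array([ 537.92818107, -281.50268247,   28.6751594 ]), np.int32(9252))
board top (((573.4957885742188, -295.6739807128906), (138.81178283691406, 249.77041625976562), 63.161617279052734), np.float64(27.252599579793575), array([ 576.90318059, -298.87949291,   27.29866567]), np.int32(3610))
lin [186.1 296.4 142.1] turn -1.092 q6->-1.54 | now tip [ 375.7 -182.2  203. ] yaw 135.0 F [-0.7  0.4 -0.9] op 54.8 t 6.5
lin [186.1 296.4 142.1] turn -1.092 q6->-1.54 | now tip [ 375.7 -182.2  203. ] yaw 135.0 F [-0.7  0.4 -0.9] op 54.8 t 6.5
```

View pics/t2.png

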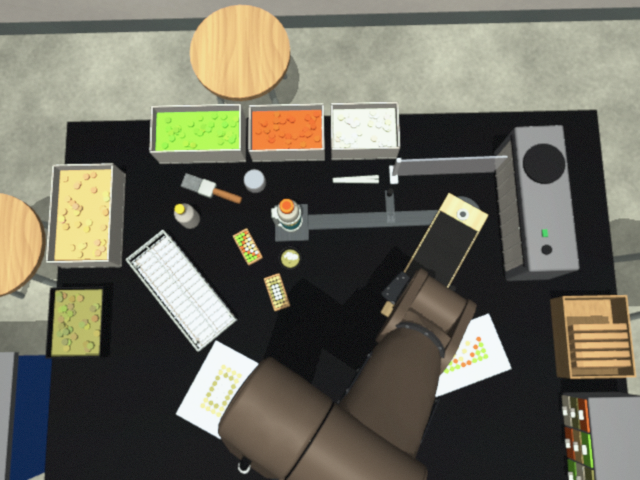

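Call:
play_rows --hand 76 --targets '[{"linear":[23,37,0],"turn":-0.14},{"linear":[46,74,0],"turn":-0.27},{"linear":[70,111,0],"turn":-0.41},{"linear":[93,148,20],"turn":-0.55},{"linear":[116,185,45],"turn":-0.68},{"linear":[140,222,75],"turn":-0.82},{"linear":[163,259,100],"turn":-0.96},{"linear":[186,296,120],"turn":-1.092},{"linear":[186,296,120],"turn":-1.092},{"linear":[186,296,120],"turn":-1.092},{"linear":[186,296,120],"turn":-1.092}]'

```text
t: 7.92
eef_pos: [453.0, 158.4, 157.5]
tcp_rot: [-3.141, 0.0, -2.838]
ft_force: [-0.4, -0.2, -0.2]
opening: 0.799
```

Run:
```python
from h import *
im,W=cloud("wrist");cv2.imwrite("pics/w2.png",im[:,:,::-1])
m=np.zeros((480,640),bool);m[:350]=1
print(rect(m,W,8,22))
im,W=cloud("top")
def win(u,v,r): 
    m=np.zeros((480,640),bool);m[v-r:v+r,u-r:u+r]=1;return m
print(rect(win(247,246,26),W,8,30))
rel(454.7,158.4,3,17.5)
```

```text
(((453.5605163574219, 153.51136779785156), (90.75113677978516, 42.18178176879883), 18.118410110473633), np.float64(12.745364804603968), array([451.11085981, 152.7357193 ,  12.3826485 ]), np.int32(10223))
(((582.6075439453125, 237.546875), (86.6930923461914, 43.623592376708984), 29.901382446289062), np.float64(13.450925132249766), array([584.48620226, 238.07463462,  13.82272493]), np.int32(382))
lin [-1.4 -0.6 77.1] turn -0.001 q6->-1.54 | now tip [453.2 158.5  80.1] yaw -162.6 F [ 0.3  0.  -0.4] op 76.1 t 8.0
```

View pics/w2.png

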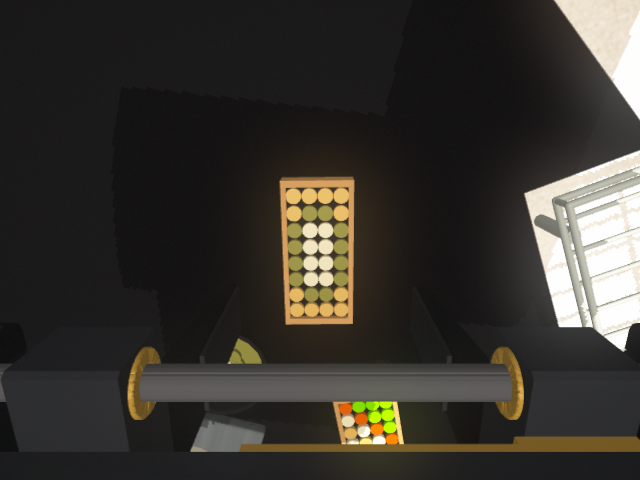

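Call:
play_rows --targets '[{"linear":[0,-3.5,25],"turn":-0.01},{"linear":[0,-3.5,50],"turn":-0.01},{"linear":[0,-3.5,70],"turn":-0.01},{"linear":[0,-3.5,77],"turn":-0.01},{"linear":[0,-3.5,77],"turn":-0.01},{"linear":[0,-3.5,77],"turn":-0.01}]'

```text
t: 8.78
eef_pos: [454.4, 156.0, 80.9]
tcp_rot: [-3.141, 0.001, -2.826]
ft_force: [0.2, -0.2, -0.1]
opening: 0.797
```

Call:
play_rows --hand 34 --targets '[{"linear":[0,0,0],"turn":0},{"linear":[0,0,0],"turn":0},{"linear":[0,0,0],"turn":0},{"linear":[0,0,0],"turn":0},{"linear":[0,0,0],"turn":0}]'

```text
t: 9.4
eef_pos: [454.2, 156.0, 80.2]
tcp_rot: [-3.141, 0.0, -2.825]
ft_force: [0.4, 0.3, 1.9]
opening: 0.439
```

Run:
```python
from h import *
A=149.1;r=np.radians(A);pv=np.array([649.2,-343.5]);u=np.array([np.cos(r),np.sin(r)])
for s in(120,212): print(s,pv+s*u)
q=pv+212*u
rel(*q,60,A+90)
```

```text
120 [ 546.23221131 -281.87504975]
212 [ 467.29023999 -234.62925456]Traceback (most recent call last):
  File "<stdin>", line 5, in <module>
  File "h.py", line 30, in rel
    print("lin",sh.round(1),"turn %.3f q6->%.2f"%best,"| now tip",(p-[0,0,77.6]).round(1),"yaw %.1f"%np.degrees(y0),"F",s['ft_force'].round(1),"op %.1f"%(s['opening']*95.1),"t %.1f"%s['t'])
                            ~~~~~~~~~~~~~~~~~~~~^~~~~
TypeError: must be real number, not NoneType
```

```bash
sed -i 's/(-2,-1,0,1,2)/range(-5,6)/' h.py
python3 - <<'E'
from h import *
W=np.load("top0.npz")['W'];b=W[(W[...,2]>120)&(W[...,2]<215)&(W[...,0]>400)&(W[...,1]<-250)]
print("box/screen",np.nanmin(b,0),np.nanmax(b,0)); 
c=b[b[:,0]<720];print("x<720 ymax",c[:,1].max(),"xmin",c[:,0].min())
s=W[(W[...,2]>60)&(W[...,0]>700)&(W[...,1]<0)&(W[...,1]>-420)];print("screen",s.min(0),s.max(0))
rel(546.2,-281.9,120,239.1)
E
```

```text
box/screen [ 470.63937897 -570.94876172  120.02728389] [ 833.64531545 -250.42224324  214.92275547]
x<720 ymax -441.1046157461571 xmin 470.63937897081905
screen [ 764.47072833 -419.99286344   60.00265367] [ 9.50716552e+02 -6.11643920e-02  1.46289371e+02]
lin [  48.7 -444.9 -117.3] turn 2.426 q6->0.06 | now tip [454.2 156.    2.6] yaw -161.9 F [0.4 0.3 1.9] op 41.8 t 9.4
```

Call:
play_rows --targets '[{"linear":[0,0,-30],"turn":0},{"linear":[0,0,-70],"turn":0},{"linear":[0,0,-110],"turn":0},{"linear":[3,-32,-117],"turn":0.17},{"linear":[7,-64,-117],"turn":0.34},{"linear":[10,-96,-117],"turn":0.52},{"linear":[14,-128,-117],"turn":0.69},{"linear":[17,-160,-117],"turn":0.87},{"linear":[21,-192,-117],"turn":1.04},{"linear":[24,-224,-117],"turn":1.21},{"linear":[28,-256,-117],"turn":1.39},{"linear":[31,-288,-117],"turn":1.56},{"linear":[35,-320,-117],"turn":1.73},{"linear":[38,-352,-117],"turn":1.91},{"linear":[42,-384,-117],"turn":2.08},{"linear":[45,-416,-117],"turn":2.25},{"linear":[49,-445,-117],"turn":2.426},{"linear":[49,-445,-117],"turn":2.426},{"linear":[49,-445,-117],"turn":2.426},{"linear":[49,-445,-117],"turn":2.426}]'

```text
t: 11.9
eef_pos: [545.8, -281.2, 197.2]
tcp_rot: [-3.141, -0.0, 1.034]
ft_force: [0.5, 0.7, -0.7]
opening: 0.44
```

Run:
```python
from h import *
im,W=cloud("wrist");cv2.imwrite("pics/w3.png",im[:,:,::-1])
rel(546.2,-281.9,31,239.1)
```

```text
lin [-0.4  0.6 88.7] turn 0.002 q6->0.06 | now tip [ 545.9 -281.3  119.7] yaw 59.2 F [ 0.7  1.1 -0.4] op 41.5 t 11.9
```

View pics/w3.png

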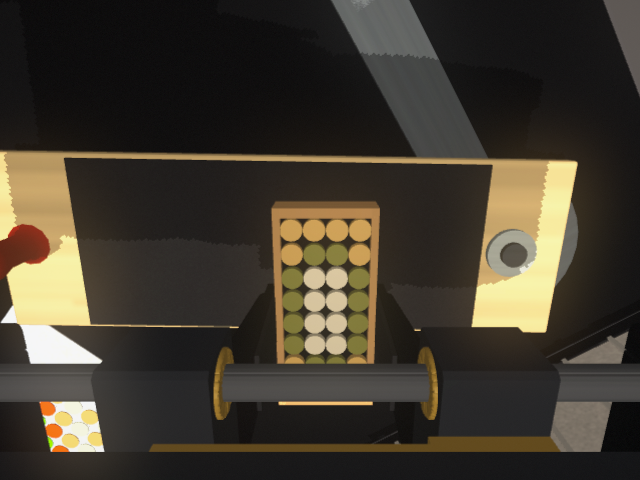

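Run:
```python
from h import *
im,W=cloud("wrist")
m=np.zeros((480,640),bool);m[:365]=1
m2=m.copy(); m2[:,:262]=0;m2[:,390:]=0
pv=np.array([649.2,-343.5]);r=np.radians(149.1);u=np.array([np.cos(r),np.sin(r)]);n=np.array([-u[1],u[0]])
P=W[m2&(W[...,2]>120)&(W[...,2]<150)];q=P[:,:2]-pv
print("panel along",np.percentile(q@u,[1,99]),"across",np.percentile(q@n,[1,99]),np.median(P[:,2]))
B=W[m&(W[...,2]>20)&(W[...,2]<36)]
print("board",cv2.minAreaRect(B[:,:2].astype(np.float32)));q=B[:,:2]-pv;print(np.percentile(q@u,[.5,99.5]),np.percentile(q@n,[.5,99.5]),np.median(B[:,2]))
```

```text
panel along [ 96.83468319 142.38767377] across [-48.82338496  19.85084662] 129.8099864619689
board ((535.8204345703125, -289.15740966796875), (231.95574951171875, 429.55828857421875), 71.46330261230469)
[-80.89865016 330.51222649] [-60.44168527  79.41653028] 27.47515110858759
```

Call:
play_rows --targets '[{"linear":[-3,0.5,30],"turn":0},{"linear":[-3,0.5,60],"turn":0},{"linear":[-3,0.5,80],"turn":0},{"linear":[-3,0.5,88],"turn":0},{"linear":[-3,0.5,88.5],"turn":0},{"linear":[-3,0.5,88.5],"turn":0}]'

```text
t: 12.75
eef_pos: [545.1, -285.0, 109.4]
tcp_rot: [3.141, 0.0, 1.032]
ft_force: [-0.2, 0.4, -1.5]
opening: 0.441
```

Call:
play_rows --hand 60 --targets '[{"linear":[0,0,0],"turn":0},{"linear":[0,0,0],"turn":0},{"linear":[0,0,0],"turn":0},{"linear":[0,0,-25],"turn":0},{"linear":[0,0,-70],"turn":0},{"linear":[0,0,-120],"turn":0},{"linear":[0,0,-150],"turn":0}]'

```text
t: 13.62
eef_pos: [545.0, -285.1, 261.4]
tcp_rot: [3.139, 0.0, 1.032]
ft_force: [-0.5, -0.3, -0.3]
opening: 0.633
```

Run:
```python
from h import *
im,W=cloud("wrist");cv2.imwrite("pics/w4.png",im[:,:,::-1])
im,W=cloud("top");cv2.imwrite("pics/t4.png",im[:,:,::-1])
def win(u,v,r): 
    m=np.zeros((480,640),bool);m[v-r:v+r,u-r:u+r]=1;return m
print(rect(win(247,246,34),W,8,30))
rel(577,236,80,28.5)
```

```text
(((577.6528930664062, 236.3331298828125), (94.0814437866211, 43.578529357910156), 28.243745803833008), np.float64(13.736831358865746), array([577.2170026 , 235.53864355,  13.78811034]), np.int32(461))
lin [ 463.6 -241.1  103.1] turn 0.534 q6->1.46 | now tip [ 545.5 -285.3  184.7] yaw 59.1 F [-0.2 -0.5 -1.3] op 59.9 t 13.7
```

View pics/w4.png

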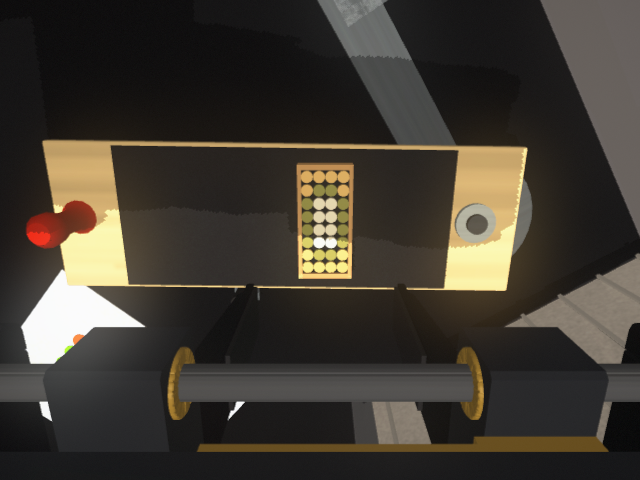

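View pics/t4.png

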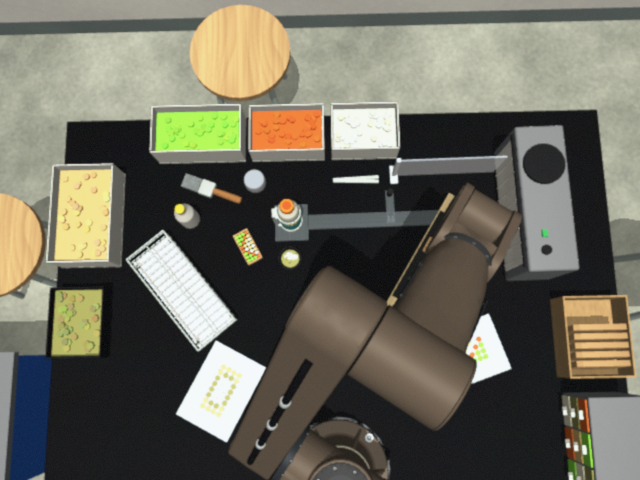

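Call:
play_rows --hand 76 --targets '[{"linear":[34,-35,-12],"turn":0.05},{"linear":[69,-70,-24],"turn":0.1},{"linear":[103,-106,-35],"turn":0.15},{"linear":[137,-141,-35],"turn":0.2},{"linear":[172,-176,-35],"turn":0.25},{"linear":[206,-211,-35],"turn":0.3},{"linear":[257,-217,-35],"turn":0.36},{"linear":[309,-223,-35],"turn":0.42},{"linear":[360,-229,-20],"turn":0.48},{"linear":[412,-235,20],"turn":0.534},{"linear":[463,-241,48],"turn":0.534},{"linear":[463,-241,48],"turn":0.534},{"linear":[463,-241,48],"turn":0.534},{"linear":[463,-241,48],"turn":0.534}]'

```text
t: 15.48
eef_pos: [575.6, 235.2, 211.4]
tcp_rot: [3.141, -0.001, 0.497]
ft_force: [0.2, -0.9, -1.2]
opening: 0.8
```

Run:
```python
from h import *
im,W=cloud("wrist");cv2.imwrite("pics/w5.png",im[:,:,::-1])
m=np.zeros((480,640),bool);m[100:350,200:450]=1
r=rect(m,W,8,20);print(r)
rel(*r[0][0],3,28.5)
```

```text
(((576.978515625, 231.59161376953125), (90.39863586425781, 42.08063888549805), 27.972761154174805), np.float64(12.807933005821784), array([578.55759311, 232.40672506,  12.46896262]), np.int32(7030))
lin [ -0.7   3.7 131. ] turn -0.001 q6->1.46 | now tip [575.7 235.1 134. ] yaw 28.5 F [-0.  -0.3  0.1] op 76.0 t 15.5
```

View pics/w5.png

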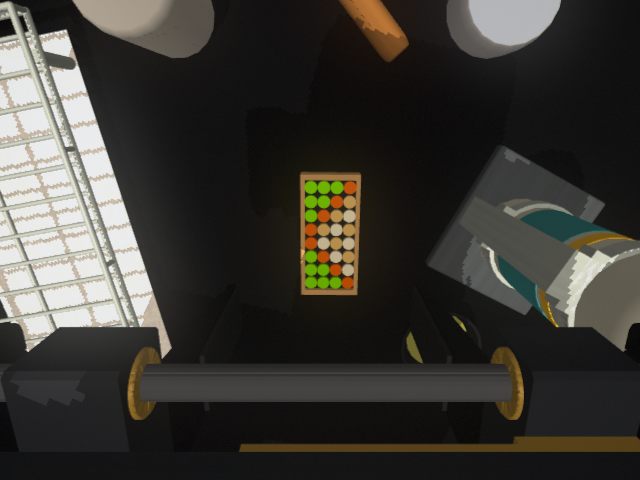

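Run:
```python
from h import *
im,W=cloud("wrist")
s=env.state();R=Ro.from_euler('xyz',s['tcp_rot']).as_matrix()
L=(W-s['eef_pos'])@R
m=np.zeros((480,640),bool);m[150:325,420:]=1
for lo,hi in((30,60),(60,90),(90,130),(130,170),(170,215)):
    k=m&(W[...,2]>lo)&(W[...,2]<hi); P=L[k]
    if len(P): i=np.argmin(P[:,1]);print(lo,hi,len(P),"min y_tool",np.percentile(P[:,1],[0,1,5]),"at xtool",P[i,0],"world",W[k][i])
k=(W[...,2]>60)&(np.abs(L[...,0])<60)&(np.abs(L[...,1])<140)&(W[...,2]<215)&(np.arange(480)[:,None]<320)
print(k.sum()); 
if k.sum(): print(L[k].min(0),L[k].max(0),W[k].min(0),W[k].max(0))
```

```text
30 60 2090 min y_tool [96.28122004 96.99896124 98.20221324] at xtool 9.482999690025192 world [630.12170918 155.10973277  54.13790406]
60 90 2351 min y_tool [96.40465878 96.86972667 97.91341919] at xtool 9.379355696224717 world [630.07909169 154.95012873  62.36613478]
90 130 4321 min y_tool [96.05636672 96.79111035 97.64003146] at xtool 9.575920969807255 world [630.00616345 155.3368898  126.04170391]
130 170 7310 min y_tool [38.13492581 38.50505326 40.65541247] at xtool 10.754732461183055 world [603.40982526 206.81665475 153.5233562 ]
170 215 53 min y_tool [39.84071869 39.88830462 40.26486085] at xtool 12.494735212896284 world [605.73062298 206.14244149 170.89089728]
14437
[-22.5613086  -46.00007964  43.23477755] [ 30.00070578 139.97889464 151.67115776] [555.02589312 118.0962099   60.01627395] [668.50809535 281.62985862 168.3702377 ]
```

Call:
play_rows --hand 95 --targets '[{"linear":[0,-12,10],"turn":0},{"linear":[0,-12,40],"turn":0},{"linear":[0,-12,75],"turn":0},{"linear":[0,-12,105],"turn":0},{"linear":[0,-12,125],"turn":0},{"linear":[0,-12,131],"turn":0},{"linear":[0,-12,131],"turn":0},{"linear":[0,-12,131],"turn":0}]'

```text
t: 16.58
eef_pos: [570.3, 246.8, 80.7]
tcp_rot: [3.141, -0.002, 0.498]
ft_force: [0.9, -0.4, 0.2]
opening: 0.997
```

Call:
play_rows --hand 34 --targets '[{"linear":[0,0,0],"turn":0},{"linear":[0,0,0],"turn":0},{"linear":[0,0,0],"turn":0},{"linear":[0,0,0],"turn":0},{"linear":[0,0,0],"turn":0},{"linear":[0,0,0],"turn":0},{"linear":[0,0,0],"turn":0}]'

```text
t: 17.45
eef_pos: [569.9, 246.6, 79.7]
tcp_rot: [3.141, 0.0, 0.498]
ft_force: [1.5, -0.8, 1.0]
opening: 0.439
```

Run:
```python
from h import *
rel(470,0,220,45)
A=149.1;r=np.radians(A);pv=np.array([649.2,-343.5]);u=np.array([np.cos(r),np.sin(r)])
rel(*(pv+212*u),120,239.1)
```

```text
lin [-205.6  169.  -217.9] turn -0.288 q6->0.79 | now tip [569.9 246.6   2.1] yaw 28.5 F [ 1.5 -0.8  1. ] op 41.8 t 17.4
lin [-320.   373.8 -117.9] turn -0.534 q6->0.07 | now tip [569.9 246.6   2.1] yaw 28.5 F [ 1.5 -0.8  1. ] op 41.8 t 17.4
```

Call:
play_rows --targets '[{"linear":[0,0,-40],"turn":0},{"linear":[0,0,-90],"turn":0},{"linear":[0,0,-140],"turn":0},{"linear":[-20,10,-185],"turn":0},{"linear":[-60,45,-205],"turn":-0.06},{"linear":[-100,80,-205],"turn":-0.12},{"linear":[-140,115,-205],"turn":-0.2},{"linear":[-180,145,-205],"turn":-0.26},{"linear":[-206,169,-200],"turn":-0.3},{"linear":[-230,210,-185],"turn":-0.35},{"linear":[-250,250,-170],"turn":-0.4},{"linear":[-275,290,-150],"turn":-0.45},{"linear":[-300,335,-130],"turn":-0.5},{"linear":[-317,374,-118],"turn":-0.534},{"linear":[-320,374,-118],"turn":-0.534},{"linear":[-320,374,-118],"turn":-0.534},{"linear":[-320,374,-118],"turn":-0.534}]'

```text
t: 19.58
eef_pos: [467.4, -233.8, 198.1]
tcp_rot: [3.141, -0.0, 1.033]
ft_force: [0.3, 0.7, -1.2]
opening: 0.436
```

Run:
```python
from h import *
im,W=cloud("wrist");cv2.imwrite("pics/w6.png",im[:,:,::-1])
pv=np.array([649.2,-343.5]);r=np.radians(149.1);u=np.array([np.cos(r),np.sin(r)]);n=np.array([-u[1],u[0]])
m2=np.zeros((480,640),bool);m2[:365,262:390]=1
P=W[m2&(W[...,2]>120)&(W[...,2]<150)];q=P[:,:2]-pv
print("panel along",np.percentile(q@u,[1,99]),"across",np.percentile(q@n,[1,99]),np.median(P[:,2]))
m2[:]=0;m2[:330]=1
print("b",rect(m2&((W[...,2]>35)),W,36,48))
rel(*(pv+212*u),31,239.1)
```

```text
panel along [188.44331496 234.27150111] across [-44.41105851  19.09176895] 131.31526713038699
b (((547.6143188476562, -283.1083984375), (91.10877227783203, 43.01847457885742), 59.00125503540039), np.float64(40.91827242260642), array([ 548.67563268, -280.72284197,   40.58253071]), np.int32(9609))
lin [-0.8  0.2 89.6] turn 0.001 q6->0.07 | now tip [ 467.5 -233.8  120.6] yaw 59.2 F [-0.1  0.1 -2. ] op 41.7 t 19.6
```

View pics/w6.png

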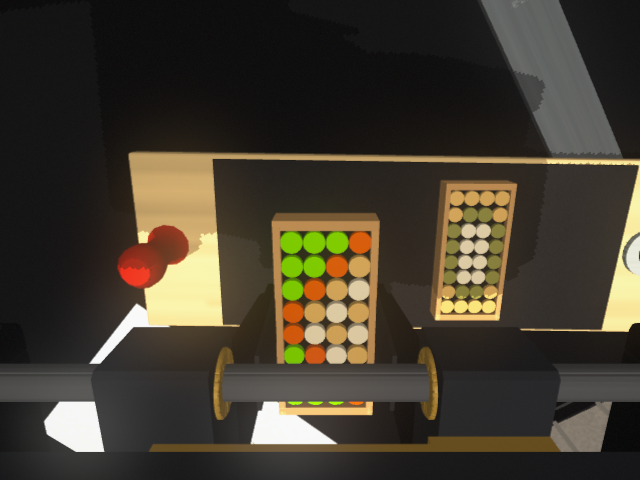

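Call:
play_rows --targets '[{"linear":[0,0,30],"turn":0},{"linear":[0,0,60],"turn":0},{"linear":[0,0,80],"turn":0},{"linear":[0,0,89],"turn":0},{"linear":[0,0,90],"turn":0},{"linear":[0,0,90],"turn":0}]'

```text
t: 20.38
eef_pos: [467.6, -234.7, 108.4]
tcp_rot: [3.141, 0.0, 1.032]
ft_force: [-0.4, -0.3, -0.8]
opening: 0.439
```

Call:
play_rows --hand 60 --targets '[{"linear":[0,0,0],"turn":0},{"linear":[0,0,0],"turn":0},{"linear":[0,0,0],"turn":0},{"linear":[0,0,-25],"turn":0},{"linear":[0,0,-70],"turn":0},{"linear":[0,0,-120],"turn":0},{"linear":[0,0,-150],"turn":0}]'

```text
t: 21.25
eef_pos: [467.4, -234.8, 260.2]
tcp_rot: [3.139, 0.0, 1.032]
ft_force: [0.6, 0.4, 0.1]
opening: 0.633
```

Run:
```python
from h import *
im,W=cloud("wrist");cv2.imwrite("pics/w7.png",im[:,:,::-1])
rel(377,-180.2,110,135)
im,W=cloud("top");cv2.imwrite("pics/t7.png",im[:,:,::-1])
```

```text
lin [   0.5 -106.9   74.7] turn -1.324 q6->-1.23 | now tip [ 468.1 -235.2  185.4] yaw 59.1 F [ 0.3 -0.6  4. ] op 59.9 t 21.3
```

View pics/w7.png

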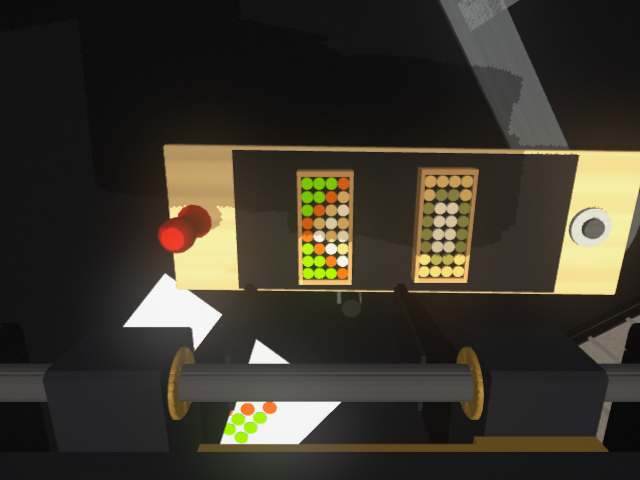

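View pics/t7.png

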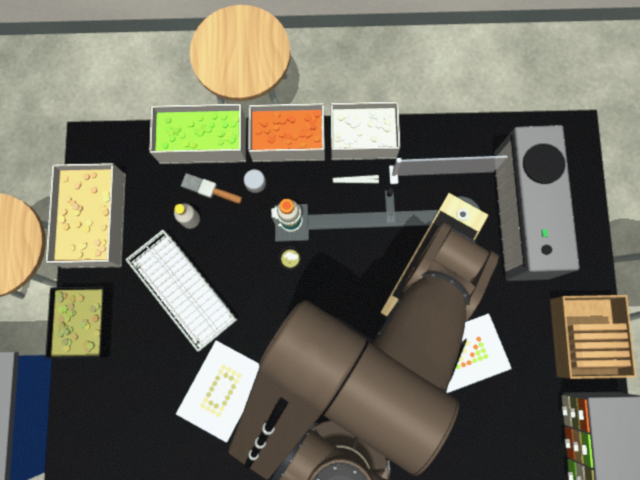

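Run:
```python
from h import *
rel(377,-180.2,40,120)
```

```text
lin [   0.5 -107.1  142.6] turn -1.063 q6->-0.97 | now tip [ 467.9 -235.1  183.2] yaw 59.1 F [-0.3  0.8 -0.4] op 59.9 t 21.4
```

Call:
play_rows --hand 55 --targets '[{"linear":[0,-25,0],"turn":-0.17},{"linear":[0,-50,0],"turn":-0.34},{"linear":[0,-75,0],"turn":-0.51},{"linear":[0,-95,0],"turn":-0.68},{"linear":[0.5,-107,0],"turn":-0.85},{"linear":[0.5,-107,20],"turn":-1.0},{"linear":[0.5,-107,50],"turn":-1.063},{"linear":[0.5,-107,70],"turn":-1.063},{"linear":[0.5,-107,70],"turn":-1.063}]'

```text
t: 22.48
eef_pos: [375.2, -179.1, 186.3]
tcp_rot: [-3.14, -0.003, 2.095]
ft_force: [0.2, 0.0, 0.2]
opening: 0.577
```

Run:
```python
from h import *
im,W=cloud("wrist");cv2.imwrite("pics/w8.png",im[:,:,::-1])
hsv=cv2.cvtColor(im,cv2.COLOR_RGB2HSV)
red=((hsv[...,0]<6)|(hsv[...,0]>174))&(hsv[...,1]>150)&(hsv[...,2]>60)
print("knob",rect(red,W,66,90))
rel(377,-180.2,40,120)
```

```text
knob (((378.37823486328125, -178.69366455078125), (23.00694465637207, 22.29068946838379), 64.89871978759766), np.float64(75.09528050602293), array([ 377.81814325, -177.89908893,   74.34303949]), np.int32(1389))
lin [-1.6  0.9 69.6] turn 0.000 q6->-0.97 | now tip [ 375.5 -179.3  109.6] yaw 120.0 F [-0.1  0.  -0. ] op 55.1 t 22.5
```

View pics/w8.png

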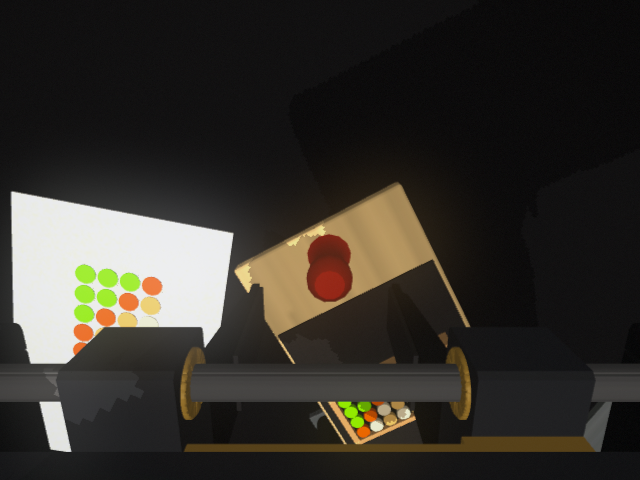

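Call:
play_rows --targets '[{"linear":[-1,2,25],"turn":0},{"linear":[-1,2,50],"turn":0},{"linear":[-1,2,69],"turn":0},{"linear":[-1,2,69],"turn":0}]'

```text
t: 23.02
eef_pos: [378.0, -179.3, 118.6]
tcp_rot: [-3.141, -0.001, 2.095]
ft_force: [0.2, -0.2, 0.2]
opening: 0.577
```

Call:
play_rows --hand 31 --targets '[{"linear":[0,0,0],"turn":0},{"linear":[0,0,0],"turn":0},{"linear":[0,0,0],"turn":0}]'

```text
t: 23.4
eef_pos: [378.1, -179.4, 119.3]
tcp_rot: [3.141, 0.001, 2.095]
ft_force: [-0.1, 0.1, 0.3]
opening: 0.35
```

Run:
```python
from h import *
s=env.state();p=s['eef_pos'];R=Ro.from_euler('xyz',s['tcp_rot']).as_matrix()
print(s['ft_force'],p,s['opening']*95.1)
for A in [148.5,147,145,142.5]+list(np.arange(140,94,-2.5))+[95,94,93,92.5,92]:
    r=np.radians(A);k=np.array([649.2+318*np.cos(r),-343.5+318*np.sin(r),118.])
    print(A,list((R.T@(k-p)).round(0)))
```

```text
[-0.07361943  0.07383156  0.28940094] [ 378.14166509 -179.37722633  119.29976121] 33.30762953924659
148.5 [np.float64(2.0), np.float64(1.0), np.float64(1.0)]
147 [np.float64(6.0), np.float64(8.0), np.float64(1.0)]
145 [np.float64(11.0), np.float64(18.0), np.float64(1.0)]
142.5 [np.float64(16.0), np.float64(31.0), np.float64(1.0)]
140.0 [np.float64(21.0), np.float64(44.0), np.float64(1.0)]
137.5 [np.float64(26.0), np.float64(57.0), np.float64(1.0)]
135.0 [np.float64(29.0), np.float64(70.0), np.float64(1.0)]
132.5 [np.float64(33.0), np.float64(84.0), np.float64(1.0)]
130.0 [np.float64(35.0), np.float64(97.0), np.float64(1.0)]
127.5 [np.float64(38.0), np.float64(111.0), np.float64(1.0)]
125.0 [np.float64(39.0), np.float64(125.0), np.float64(1.0)]
122.5 [np.float64(40.0), np.float64(139.0), np.float64(1.0)]
120.0 [np.float64(40.0), np.float64(153.0), np.float64(1.0)]
117.5 [np.float64(40.0), np.float64(167.0), np.float64(1.0)]
115.0 [np.float64(39.0), np.float64(180.0), np.float64(1.0)]
112.5 [np.float64(38.0), np.float64(194.0), np.float64(1.0)]
110.0 [np.float64(35.0), np.float64(208.0), np.float64(1.0)]
107.5 [np.float64(33.0), np.float64(222.0), np.float64(1.0)]
105.0 [np.float64(29.0), np.float64(235.0), np.float64(1.0)]
102.5 [np.float64(26.0), np.float64(248.0), np.float64(1.0)]
100.0 [np.float64(21.0), np.float64(261.0), np.float64(1.0)]
97.5 [np.float64(16.0), np.float64(274.0), np.float64(1.0)]
95.0 [np.float64(10.0), np.float64(287.0), np.float64(1.0)]
95 [np.float64(10.0), np.float64(287.0), np.float64(1.0)]
94 [np.float64(8.0), np.float64(292.0), np.float64(1.0)]
93 [np.float64(6.0), np.float64(297.0), np.float64(1.0)]
92.5 [np.float64(4.0), np.float64(300.0), np.float64(1.0)]
92 [np.float64(3.0), np.float64(302.0), np.float64(1.0)]
```

Call:
play_rows --targets '[{"linear":[2,1,0],"turn":0},{"linear":[4,5,0],"turn":0},{"linear":[7,10,0],"turn":0},{"linear":[11,18,0],"turn":0},{"linear":[16,31,0],"turn":0},{"linear":[21,44,0],"turn":0},{"linear":[26,57,0],"turn":0},{"linear":[29,70,0],"turn":0},{"linear":[33,84,0],"turn":0},{"linear":[35,97,0],"turn":0},{"linear":[38,111,0],"turn":0},{"linear":[39,125,0],"turn":0},{"linear":[40,139,0],"turn":0},{"linear":[40,153,0],"turn":0},{"linear":[40,167,0],"turn":0},{"linear":[39,180,0],"turn":0},{"linear":[38,194,0],"turn":0},{"linear":[36,205,0],"turn":0},{"linear":[35,210,0],"turn":0},{"linear":[34,213,0],"turn":0}]'

```text
t: 25.9
eef_pos: [545.5, -43.2, 118.7]
tcp_rot: [-3.141, -0.0, 2.095]
ft_force: [-0.6, -0.2, 0.6]
opening: 0.327
```

Call:
play_rows --targets '[{"linear":[-1,6,0],"turn":0},{"linear":[-4,16,0],"turn":0},{"linear":[-8,29,0],"turn":0},{"linear":[-12,42,0],"turn":0},{"linear":[-17,54,0],"turn":0},{"linear":[-22,66,0],"turn":0},{"linear":[-26,74,0],"turn":0},{"linear":[-29,80,0],"turn":0},{"linear":[-31,85,0],"turn":0},{"linear":[-32,88,0],"turn":0},{"linear":[-32,88,0],"turn":0}]'

```text
t: 27.28
eef_pos: [637.7, -26.9, 118.7]
tcp_rot: [3.141, 0.0, 2.095]
ft_force: [-0.7, -0.4, 0.0]
opening: 0.323
```

Now creep up to the stop.

Call:
play_rows --targets '[{"linear":[-1,2,0],"turn":0},{"linear":[-2,4,0],"turn":0},{"linear":[-2,5,0],"turn":0},{"linear":[-2,5,0],"turn":0}]'

```text
t: 27.78
eef_pos: [643.0, -26.1, 118.7]
tcp_rot: [3.141, 0.0, 2.095]
ft_force: [-0.3, 0.1, -0.0]
opening: 0.33
```

Call:
play_rows --targets '[{"linear":[-1,1,0],"turn":0},{"linear":[-1,2,0],"turn":0},{"linear":[-1,2,0],"turn":0}]'

```text
t: 28.15
eef_pos: [645.3, -26.0, 118.7]
tcp_rot: [3.141, 0.0, 2.095]
ft_force: [0.5, 0.4, -0.4]
opening: 0.325
```

Call:
play_rows --targets '[{"linear":[-1,1,0],"turn":0},{"linear":[-1,3,0],"turn":0},{"linear":[-1,3,0],"turn":0}]'

```text
t: 28.52
eef_pos: [646.4, -26.2, 118.5]
tcp_rot: [-3.136, -0.002, 2.095]
ft_force: [-12.4, -6.3, 6.8]
opening: 0.326
```

Run:
```python
from h import *
im,W=cloud("scene");cv2.imwrite("pics/s9.png",im[:,:,::-1])
print(env.state()['ft_force'])
```

```text
[-12.96301898  -6.424991     6.44463688]
```

View pics/s9.png

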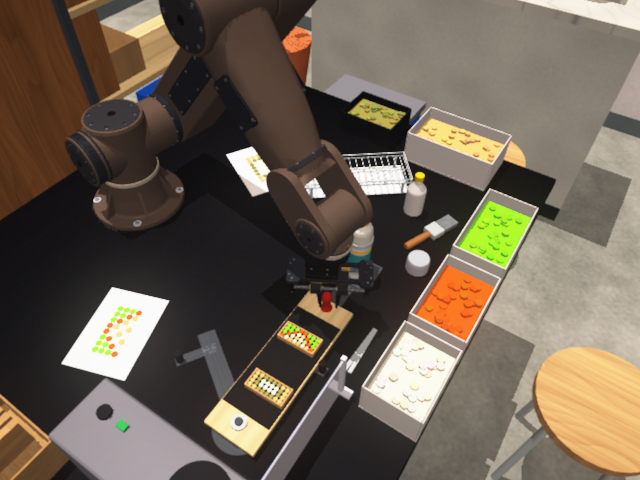

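Call:
play_rows --targets '[{"linear":[0,1.5,0],"turn":0},{"linear":[0,1.5,0],"turn":0},{"linear":[0,1.5,0],"turn":0}]'

```text
t: 28.95
eef_pos: [646.7, -26.0, 118.4]
tcp_rot: [-3.134, -0.003, 2.095]
ft_force: [-19.0, -11.7, 9.9]
opening: 0.324
```

Call:
play_rows --hand 55 --targets '[{"linear":[0,-5,0],"turn":0},{"linear":[0,-6,0],"turn":0},{"linear":[0,-6,0],"turn":0},{"linear":[0,-6,-30],"turn":0},{"linear":[0,-6,-80],"turn":0},{"linear":[0,-6,-130],"turn":0},{"linear":[0,-6,-180],"turn":0},{"linear":[0,-6,-220],"turn":0},{"linear":[0,-6,-220],"turn":0}]'

```text
t: 30.08
eef_pos: [645.0, -27.4, 342.1]
tcp_rot: [3.137, 0.004, 2.095]
ft_force: [0.8, 0.9, -0.2]
opening: 0.579
```

Run:
```python
from h import *
im,W=cloud("wrist");cv2.imwrite("pics/w9.png",im[:,:,::-1])
hsv=cv2.cvtColor(im,cv2.COLOR_RGB2HSV)
red=((hsv[...,0]<6)|(hsv[...,0]>174))&(hsv[...,1]>150)&(hsv[...,2]>60)
r=rect(red,W,60,90);print("knob",r); 
k=r[0][0];print("angle",np.degrees(np.arctan2(k[1]+343.5,k[0]-649.2)),np.hypot(k[1]+343.5,k[0]-649.2))
W2=cloud("top")
im,W=W2;cv2.imwrite("pics/t9.png",im[:,:,::-1])
rel(639.5,115,250,90)
```

```text
knob (((643.15771484375, -28.34320068359375), (22.276811599731445, 22.02423667907715), 13.144044876098633), np.float64(74.95071040200922), array([642.81361463, -27.20156801,  73.99024866]), np.int32(547))
angle 91.09835811896407 315.21471628918437
lin [125.7  67.2  10.7] turn 0.524 q6->0.18 | now tip [644.2 -27.4 260.7] yaw 120.0 F [-0.5 -0.8 -1.4] op 55.2 t 30.2
```

View pics/w9.png

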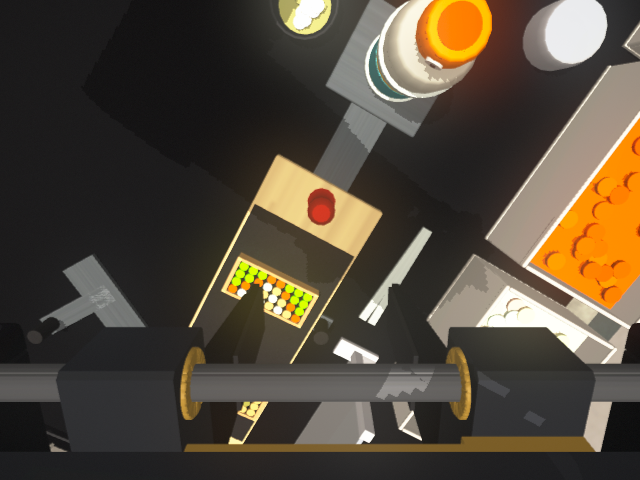

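View pics/t9.png

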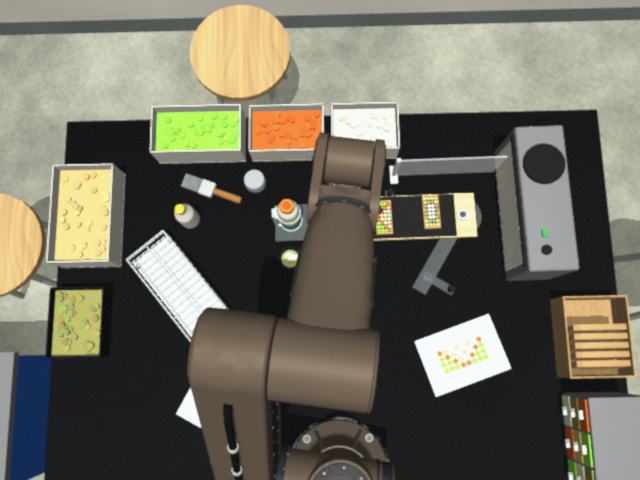

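Run:
```python
from h import *
im,W=cloud("wrist")
hsv=cv2.cvtColor(im,cv2.COLOR_RGB2HSV)
m=np.zeros((480,640),bool);m[:120,380:520]=1
o=m&(hsv[...,0]<20)&(hsv[...,1]>150)
r=rect(o,W,200,216);print("cap",r)
im,W=cloud("scene");hsv=cv2.cvtColor(im,cv2.COLOR_RGB2HSV)
m[:]=0;m[200:245,340:385]=1
try: print("scene",rect(m&(hsv[...,0]<20)&(hsv[...,1]>150),W,200,216))
except Exception as e: print(e)
rel(639.5,114.5,225,90)
```

```text
cap (((641.503662109375, 112.78524780273438), (21.941749572753906, 21.86691665649414), 47.77397537231445), np.float64(208.32968678211645), array([641.46099166, 112.83757585, 208.31564202]), np.int32(1847))
scene (((640.828369140625, 120.00569152832031), (22.868324279785156, 14.573240280151367), 13.514826774597168), np.float64(209.10062704652455), array([640.27335111, 119.60683276, 209.11532542]), np.int32(39))
lin [125.2  67.1  34.7] turn 0.524 q6->0.18 | now tip [644.1 -27.5 259.6] yaw 120.0 F [-1.  -0.9 -0.7] op 55.2 t 30.3
```

Call:
play_rows --hand 0 --targets '[{"linear":[30,17,0],"turn":0.13},{"linear":[65,35,0],"turn":0.26},{"linear":[100,53,0],"turn":0.39},{"linear":[124.5,67,10],"turn":0.524},{"linear":[124.5,67,34],"turn":0.524},{"linear":[124.5,67,34],"turn":0.524},{"linear":[124.5,67,34],"turn":0.524},{"linear":[124.5,67,34],"turn":0.524}]'

```text
t: 31.28
eef_pos: [640.3, 113.3, 305.4]
tcp_rot: [3.141, 0.0, 1.57]
ft_force: [-1.0, -0.6, 0.9]
opening: 0.002
```

Run:
```python
from h import *
rel(640,114,208,90)
im,W=cloud("scene");cv2.imwrite("pics/s10.png",cv2.resize(im[120:330,260:480],None,fx=2.7,fy=2.7)[:,:,::-1])
```

```text
lin [ 0.7 -0.4 19.8] turn -0.000 q6->0.18 | now tip [640.3 113.3 227.8] yaw 90.0 F [-1.  -0.6  0.9] op 0.2 t 31.3
```

View pics/s10.png

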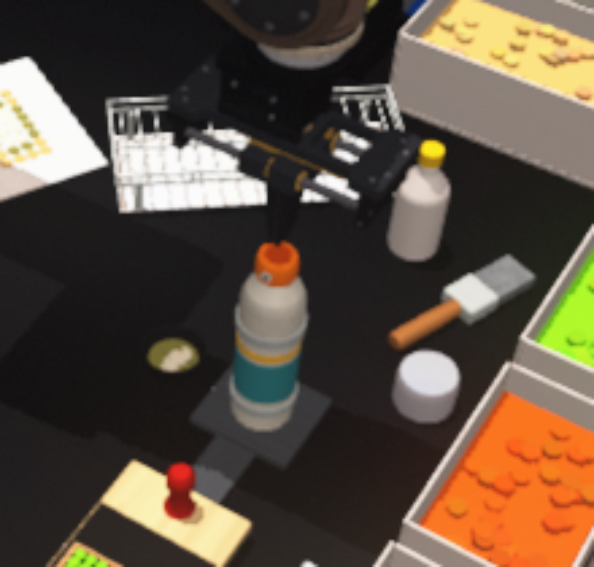

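Fingertips sit over the cap with panels on the deck and the board in. Pressing gently, in steps.

Call:
play_rows --targets '[{"linear":[0.5,0,8],"turn":0},{"linear":[0.5,0,15],"turn":0},{"linear":[0.5,0,19],"turn":0},{"linear":[0.5,0,22],"turn":0},{"linear":[0.5,0,24],"turn":0},{"linear":[0.5,0,24],"turn":0}]'

```text
t: 32.08
eef_pos: [640.0, 114.1, 280.9]
tcp_rot: [-3.141, 0.0, 1.571]
ft_force: [-3.9, -1.3, 4.3]
opening: 0.005
```

Call:
play_rows --targets '[{"linear":[0,0,2],"turn":0},{"linear":[0,0,3],"turn":0},{"linear":[0,0,3],"turn":0},{"linear":[0,0,3],"turn":0}]'

```text
t: 32.58
eef_pos: [640.1, 114.2, 279.7]
tcp_rot: [3.14, 0.0, 1.571]
ft_force: [-7.8, -1.4, 17.8]
opening: 0.007
```

Call:
play_rows --targets '[{"linear":[0,0,1],"turn":0},{"linear":[0,0,1],"turn":0},{"linear":[0,0,1],"turn":0},{"linear":[0,0,1],"turn":0}]'

```text
t: 33.08
eef_pos: [640.0, 114.2, 279.6]
tcp_rot: [3.139, -0.0, 1.571]
ft_force: [-10.5, -1.5, 23.7]
opening: 0.005
```

Call:
play_rows --targets '[{"linear":[0,0,-8],"turn":0},{"linear":[0,0,-25],"turn":0},{"linear":[0,0,-50],"turn":0},{"linear":[0,0,-50],"turn":0},{"linear":[0,0,-50],"turn":0}]'

```text
t: 33.7
eef_pos: [640.0, 114.2, 326.1]
tcp_rot: [-3.141, 0.0, 1.571]
ft_force: [-0.5, -0.9, -0.5]
opening: 0.002
```

Run:
```python
from h import *
im,W=cloud("top");m=np.zeros((480,640),bool);m[185:228,268:310]=1
hsv=cv2.cvtColor(im,cv2.COLOR_RGB2HSV)
try: print(rect(m&(hsv[...,0]<20)&(hsv[...,1]>150),W,190,225))
except Exception as e: print(e)
im,W=cloud("scene");cv2.imwrite("pics/s11.png",im[:,:,::-1])
m[:]=0;m[200:245,340:385]=1
hsv=cv2.cvtColor(im,cv2.COLOR_RGB2HSV)
print("scene",rect(m&(hsv[...,0]<20)&(hsv[...,1]>150),W,190,216))
rel(643,-26,110,120)
```

```text
attempt to get argmax of an empty sequence
scene (((641.203369140625, 108.4792251586914), (33.8111457824707, 33.41242980957031), 61.07786178588867), np.float64(208.02014640070928), array([642.9260594 , 106.74709175, 205.86693396]), np.int32(202))
lin [-140.1    3.3  138.1] turn -0.524 q6->-0.56 | now tip [639.9 114.2 248.1] yaw 90.0 F [-0.1  0.4  0.5] op 0.8 t 33.8
```

View pics/s11.png

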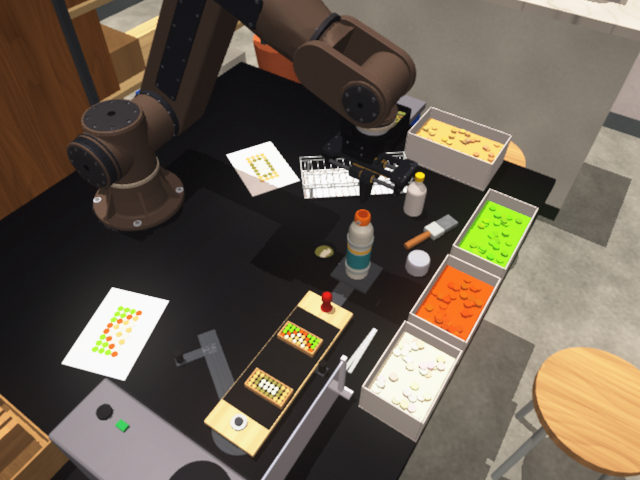

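Call:
play_rows --hand 55 --targets '[{"linear":[-35,1,0],"turn":-0.13},{"linear":[-75,2,0],"turn":-0.26},{"linear":[-115,3,0],"turn":-0.39},{"linear":[-140,3,20],"turn":-0.524},{"linear":[-140,3,70],"turn":-0.524},{"linear":[-140,3,115],"turn":-0.524},{"linear":[-140,3,138],"turn":-0.524},{"linear":[-140,3,138],"turn":-0.524},{"linear":[-140,3,138],"turn":-0.524}]'

```text
t: 34.92
eef_pos: [643.4, -25.9, 189.5]
tcp_rot: [3.141, 0.001, 2.095]
ft_force: [0.5, -0.0, 0.3]
opening: 0.581
```

Run:
```python
from h import *
im,W=cloud("wrist")
hsv=cv2.cvtColor(im,cv2.COLOR_RGB2HSV)
red=((hsv[...,0]<6)|(hsv[...,0]>174))&(hsv[...,1]>150)&(hsv[...,2]>60)
print("knob",rect(red,W,66,90))
rel(643,-26,40,120)
```

```text
knob (((643.2876586914062, -28.158756256103516), (22.85738182067871, 22.604799270629883), 30.297056198120117), np.float64(74.93990963757459), array([642.73153086, -26.75941821,  74.09112521]), np.int32(1451))
lin [ 0.2 -0.6 72.2] turn 0.000 q6->-0.56 | now tip [643.5 -25.9 112.2] yaw 120.0 F [ 0.1 -0.5  0.1] op 54.8 t 35.0
```

Call:
play_rows --targets '[{"linear":[0,-1,25],"turn":0},{"linear":[0,-1,50],"turn":0},{"linear":[0,-1,72],"turn":0},{"linear":[0,-1,72],"turn":0}]'

```text
t: 35.48
eef_pos: [642.1, -26.3, 116.5]
tcp_rot: [-3.141, -0.001, 2.095]
ft_force: [0.4, -0.7, 0.2]
opening: 0.576
```

Call:
play_rows --hand 31 --targets '[{"linear":[0,0,0],"turn":0},{"linear":[0,0,0],"turn":0},{"linear":[0,0,0],"turn":0}]'

```text
t: 35.85
eef_pos: [642.4, -26.4, 117.5]
tcp_rot: [3.141, 0.001, 2.095]
ft_force: [-0.3, 0.3, -0.4]
opening: 0.351
```

Run:
```python
from h import *
s=env.state();p=s['eef_pos'];R=Ro.from_euler('xyz',s['tcp_rot']).as_matrix()
print(s['ft_force'],p,s['opening']*95.1)
for A in [92.5,94,96,98]+list(np.arange(100.5,149,2.5))+[148,149]:
    r=np.radians(A);k=np.array([649.2+317.5*np.cos(r),-343.5+317.5*np.sin(r),118.])
    print(A,[int(round(v)) for v in (R.T@(k-p))])
```

```text
[-0.32962177  0.28168456 -0.38935168] [642.43829295 -26.35207626 117.51197712] 33.37173818319541
92.5 [4, -6, 0]
94 [7, -14, -1]
96 [12, -24, -1]
98 [16, -34, -1]
100.5 [21, -47, -1]
103.0 [26, -60, -1]
105.5 [29, -73, -1]
108.0 [33, -87, -1]
110.5 [35, -100, -1]
113.0 [37, -114, -1]
115.5 [39, -128, -1]
118.0 [39, -142, -1]
120.5 [40, -155, -1]
123.0 [39, -169, -1]
125.5 [38, -183, -1]
128.0 [36, -197, -1]
130.5 [34, -211, -1]
133.0 [31, -224, -1]
135.5 [28, -238, -1]
138.0 [24, -251, -1]
140.5 [19, -264, -1]
143.0 [14, -277, -1]
145.5 [9, -289, -1]
148.0 [2, -302, -1]
148 [2, -302, -1]
149 [0, -307, -1]
```

Call:
play_rows --targets '[{"linear":[2,-3,0],"turn":0},{"linear":[4,-7,0],"turn":0},{"linear":[7,-14,0],"turn":0},{"linear":[12,-24,0],"turn":0},{"linear":[16,-34,0],"turn":0},{"linear":[21,-47,0],"turn":0},{"linear":[26,-60,0],"turn":0},{"linear":[29,-73,0],"turn":0},{"linear":[33,-87,0],"turn":0},{"linear":[35,-100,0],"turn":0},{"linear":[37,-114,0],"turn":0},{"linear":[39,-128,0],"turn":0},{"linear":[39,-142,0],"turn":0},{"linear":[40,-155,0],"turn":0},{"linear":[39,-169,0],"turn":0},{"linear":[38,-183,0],"turn":0},{"linear":[36,-197,0],"turn":0},{"linear":[35,-204,0],"turn":0},{"linear":[34,-209,0],"turn":0},{"linear":[34,-211,0],"turn":0}]'

```text
t: 38.35
eef_pos: [442.6, -102.7, 116.7]
tcp_rot: [3.141, 0.0, 2.095]
ft_force: [0.8, -0.3, -0.9]
opening: 0.325
```

Call:
play_rows --targets '[{"linear":[-1,-5,0],"turn":0},{"linear":[-3,-13,0],"turn":0},{"linear":[-6,-26,0],"turn":0},{"linear":[-10,-39,0],"turn":0},{"linear":[-15,-52,0],"turn":0},{"linear":[-20,-65,0],"turn":0},{"linear":[-25,-76,0],"turn":0},{"linear":[-28,-84,0],"turn":0},{"linear":[-32,-91,0],"turn":0},{"linear":[-33,-95,0],"turn":0},{"linear":[-34,-96,0],"turn":0},{"linear":[-34,-96,0],"turn":0}]'

```text
t: 39.85
eef_pos: [376.5, -179.9, 116.7]
tcp_rot: [-3.142, 0.0, 2.095]
ft_force: [0.7, 0.9, -0.3]
opening: 0.328
```

Call:
play_rows --targets '[{"linear":[-1,-2,0],"turn":0},{"linear":[-2,-4,0],"turn":0},{"linear":[-2,-4,0],"turn":0},{"linear":[-2,-4,0],"turn":0}]'

```text
t: 40.35
eef_pos: [374.5, -182.8, 116.7]
tcp_rot: [3.141, -0.0, 2.095]
ft_force: [11.4, 15.1, 0.3]
opening: 0.326
```

Call:
play_rows --targets '[{"linear":[-1,-1.5,0],"turn":0},{"linear":[-1,-2,0],"turn":0},{"linear":[-1,-2,0],"turn":0}]'

```text
t: 40.72
eef_pos: [374.2, -183.2, 116.7]
tcp_rot: [3.139, -0.001, 2.095]
ft_force: [31.5, 41.7, -1.8]
opening: 0.328
```

At the stop. Release, rise and look.

Call:
play_rows --hand 55 --targets '[{"linear":[2,4,0],"turn":0},{"linear":[3,6,0],"turn":0},{"linear":[3,6,0],"turn":0},{"linear":[3,6,-30],"turn":0},{"linear":[3,6,-80],"turn":0},{"linear":[3,6,-120],"turn":0},{"linear":[3,6,-150],"turn":0}]'

```text
t: 41.6
eef_pos: [376.2, -180.2, 268.5]
tcp_rot: [3.141, 0.001, 2.094]
ft_force: [0.4, -0.3, -0.4]
opening: 0.579
```

Run:
```python
from h import *
rel(467.5,-234.5,110,239.1)
im,W=cloud("top");cv2.imwrite("pics/t12.png",im[:,:,::-1])
im,W=cloud("scene");cv2.imwrite("pics/s12.png",im[:,:,::-1])
```

```text
lin [-92.6  51.9  81.1] turn 1.063 q6->0.07 | now tip [ 376.2 -180.2  190.9] yaw 120.0 F [ 0.4 -0.3 -0.4] op 55.0 t 41.6
```

View pics/s12.png

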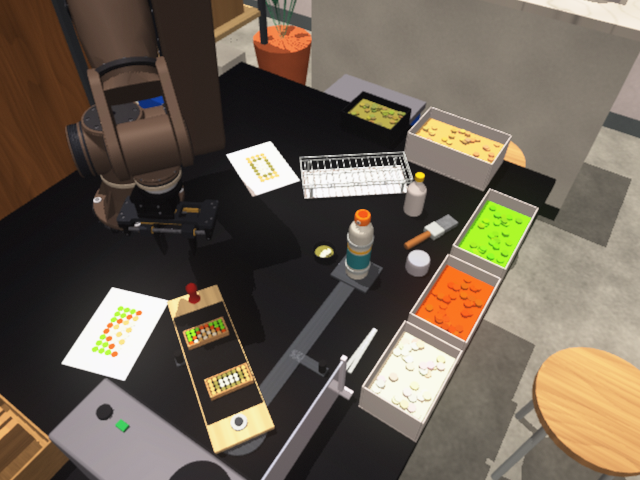

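Board out, both panels still on the deck. Move over panel c and measure.

Call:
play_rows --hand 70 --targets '[{"linear":[-15,8,0],"turn":0.17},{"linear":[-30,17,0],"turn":0.34},{"linear":[-46,26,5],"turn":0.51},{"linear":[-62,35,20],"turn":0.68},{"linear":[-80,45,40],"turn":0.85},{"linear":[-93,52,60],"turn":1.0},{"linear":[-93,52,81],"turn":1.063},{"linear":[-93,52,81],"turn":1.063},{"linear":[-93,52,81],"turn":1.063}]'

```text
t: 42.82
eef_pos: [467.9, -234.6, 185.9]
tcp_rot: [-3.141, 0.0, 1.033]
ft_force: [-0.6, 0.4, 1.1]
opening: 0.735
```

Run:
```python
from h import *
im,W=cloud("wrist");cv2.imwrite("pics/w13.png",im[:,:,::-1])
m=np.zeros((480,640),bool);m[:360,230:400]=1
r=rect(m,W,35,50);print(r)
rel(*r[0][0],31,239.1)
```

```text
(((467.7665710449219, -236.73696899414062), (90.62620544433594, 42.19744110107422), 59.10331726074219), np.float64(40.84666267586634), array([ 469.04428751, -234.63630303,   40.50841954]), np.int32(10092))
lin [-1.9  0.9 77.6] turn 0.001 q6->0.07 | now tip [ 468.  -234.6  108.6] yaw 59.2 F [ 0.1 -0.1 -0.2] op 69.9 t 42.9
```

View pics/w13.png

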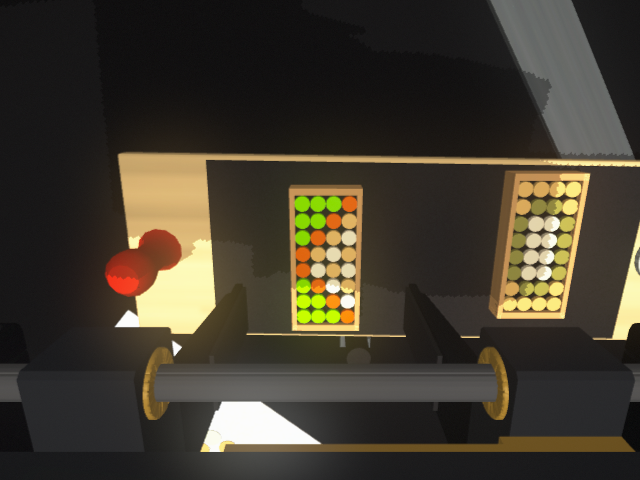

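Call:
play_rows --targets '[{"linear":[0,0.5,25],"turn":0},{"linear":[0,0.5,50],"turn":0},{"linear":[0,0.5,70],"turn":0},{"linear":[0,0.5,77.5],"turn":0},{"linear":[0,0.5,77.5],"turn":0}]'

```text
t: 43.5
eef_pos: [468.5, -234.8, 108.6]
tcp_rot: [3.141, 0.0, 1.032]
ft_force: [1.2, -0.2, 0.0]
opening: 0.736
```

Call:
play_rows --hand 34 --targets '[{"linear":[0,0,0],"turn":0},{"linear":[0,0,0],"turn":0},{"linear":[0,0,0],"turn":0},{"linear":[0,0,0],"turn":0},{"linear":[0,0,0],"turn":0}]'

```text
t: 44.12
eef_pos: [468.4, -234.8, 108.5]
tcp_rot: [3.141, 0.0, 1.032]
ft_force: [-1.0, 0.7, 6.2]
opening: 0.439
```

Run:
```python
from h import *
S=np.load("top0.npz");W=S['W'];im=S['im']
m=np.zeros((480,640),bool);m[220:360,110:250]=1
print(rect(m,W,44,62))
a=np.radians(38.9);u=np.array([np.cos(a),np.sin(a)]);c=np.array([462,406.])
for s in(-46,46): print(s,c+s*u)
# jaw axis along rack x: yaw-90=38.9
rel(*(c+46*u),130,128.9)
rel(440,0,190,90)
```

```text
(((461.9889831542969, 405.74969482421875), (311.6046447753906, 125.05448913574219), 38.878780364990234), np.float64(51.881156551802405), array([461.72119082, 406.62191288,  51.77878541]), np.int32(529))
-46 [426.20081517 377.11369935]
46 [497.79918483 434.88630065]
lin [ 589.8 -318.5  -99.3] turn -1.218 q6->0.04 | now tip [ 468.4 -234.8   30.9] yaw 59.1 F [-1.   0.7  6.2] op 41.7 t 44.1
lin [ 186.9 -144.9 -159.2] turn -0.539 q6->0.00 | now tip [ 468.4 -234.8   30.9] yaw 59.1 F [-1.   0.7  6.2] op 41.7 t 44.1
```

Call:
play_rows --targets '[{"linear":[0,0,-30],"turn":0},{"linear":[0,0,-70],"turn":0},{"linear":[20,-11,-110],"turn":0},{"linear":[60,-32,-130],"turn":-0.1},{"linear":[108,-58,-140],"turn":-0.2},{"linear":[156,-84,-140],"turn":-0.3},{"linear":[204,-110,-140],"turn":-0.4},{"linear":[252,-136,-140],"turn":-0.5},{"linear":[300,-162,-140],"turn":-0.6},{"linear":[348,-188,-140],"turn":-0.7},{"linear":[396,-214,-140],"turn":-0.8},{"linear":[444,-240,-140],"turn":-0.9},{"linear":[492,-266,-135],"turn":-1.0},{"linear":[540,-292,-120],"turn":-1.1},{"linear":[575,-311,-105],"turn":-1.2},{"linear":[590,-318.5,-99],"turn":-1.218},{"linear":[590,-318.5,-99],"turn":-1.218},{"linear":[590,-318.5,-99],"turn":-1.218},{"linear":[590,-318.5,-99],"turn":-1.218}]'

```text
t: 46.5
eef_pos: [498.3, 434.0, 208.0]
tcp_rot: [3.141, 0.0, 2.248]
ft_force: [0.3, -0.3, -1.9]
opening: 0.44
```

Run:
```python
from h import *
a=np.radians(38.9);u=np.array([np.cos(a),np.sin(a)]);n=np.array([-u[1],u[0]]);c=np.array([462,406.])
im,W=cloud("wrist");cv2.imwrite("pics/w14.png",im[:,:,::-1])
m2=np.zeros((480,640),bool);m2[:365,262:390]=1
P=W[m2&(W[...,2]>130)&(W[...,2]<160)];q=P[:,:2]-c
print("panel along",np.percentile(q@u,[1,99]),"across",np.percentile(q@n,[1,99]),np.median(P[:,2]))
m=np.zeros((480,640),bool);m[:325]=1
B=W[m&(W[...,2]>44)&(W[...,2]<60)];q=B[:,:2]-c
q=q[(abs(q@u)<170)&(abs(q@n)<75)]
print("rim",np.percentile(q@u,[.5,99.5]),np.percentile(q@n,[.5,99.5]))
B=W[m&(W[...,2]>30)&(W[...,2]<60)];q=B[:,:2]-c;q=q[(abs(q@u)<170)&(abs(q@n)<75)];print(np.percentile(q@n,[.5,99.5]),np.percentile(q@u,[.5,99.5]))
rel(*(c+46*u),43.5,128.9)
```

```text
panel along [24.04379709 69.98957976] across [-22.79656088  40.92115581] 140.2541025708203
rim [-156.65385027  151.82664026] [-50.16572721  59.37644222]
[-57.36931093  59.3346878 ] [-156.61328807  151.66954245]
lin [ 0.8 -0.  86.8] turn -0.002 q6->0.04 | now tip [498.3 434.2 130.3] yaw 128.8 F [-0.5 -0.5 -1.3] op 41.7 t 46.5
```

View pics/w14.png

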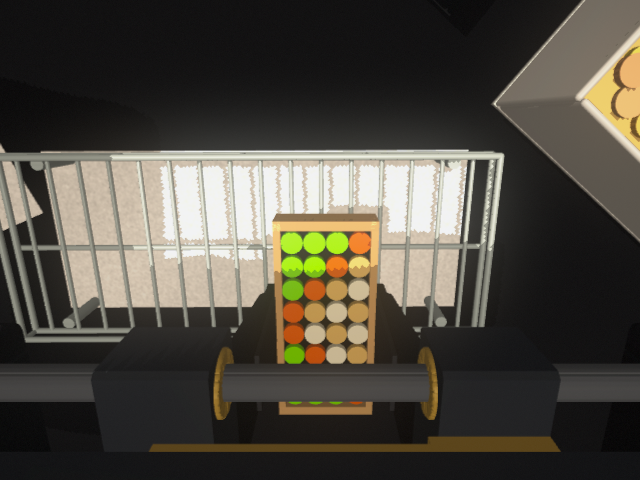

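Call:
play_rows --targets '[{"linear":[1,0,30],"turn":0},{"linear":[1,0,60],"turn":0},{"linear":[1,0,78],"turn":0},{"linear":[1,0,85],"turn":0},{"linear":[1,0,87],"turn":0},{"linear":[1,0,87],"turn":0}]'

```text
t: 47.3
eef_pos: [497.6, 436.1, 121.0]
tcp_rot: [3.14, 0.0, 2.25]
ft_force: [0.0, 0.4, -1.1]
opening: 0.439
```

Call:
play_rows --hand 60 --targets '[{"linear":[0,0,0],"turn":0},{"linear":[0,0,0],"turn":0},{"linear":[0,0,0],"turn":0},{"linear":[0,0,-25],"turn":0},{"linear":[0,0,-70],"turn":0},{"linear":[0,0,-110],"turn":0},{"linear":[0,0,-150],"turn":0},{"linear":[0,0,-150],"turn":0}]'

```text
t: 48.3
eef_pos: [497.8, 436.3, 273.6]
tcp_rot: [3.136, 0.0, 2.25]
ft_force: [0.1, -0.6, 0.2]
opening: 0.631
```

Run:
```python
from h import *
a=np.radians(38.9);u=np.array([np.cos(a),np.sin(a)]);n=np.array([-u[1],u[0]]);c=np.array([462,406.])
im,W=cloud("wrist");cv2.imwrite("pics/w15.png",im[:,:,::-1])
m=np.zeros((480,640),bool);m[:340,250:400]=1
r=rect(m,W,50,60);print(r,(np.array(r[0][0])-c)@u,(np.array(r[0][0])-c)@n)
rel(545.5,-284,110,59.1)
im,W=cloud("top");cv2.imwrite("pics/t15.png",im[:,:,::-1])
m[:]=0;m[150:350,320:520]=1
print(rect(m,W,36,50))
```

```text
(((500.6016540527344, 434.065185546875), (42.02238082885742, 90.59381866455078), 38.89439392089844), np.float64(53.001722066059074), array([499.63783983, 435.20977705,  52.88412474]), np.int32(5522)) 47.66537251782387 -2.398874345310051
lin [-590.5 -414.9   82.9] turn 1.218 q6->0.06 | now tip [497.3 436.  193.8] yaw 128.9 F [-0.2  0.  -0. ] op 60.0 t 48.4
(((581.34521484375, -290.9497375488281), (90.2538070678711, 43.915992736816406), 58.95991134643555), np.float64(40.649815519062784), array([ 581.59975678, -290.47646349,   40.88087797]), np.int32(466))
```

View pics/w15.png

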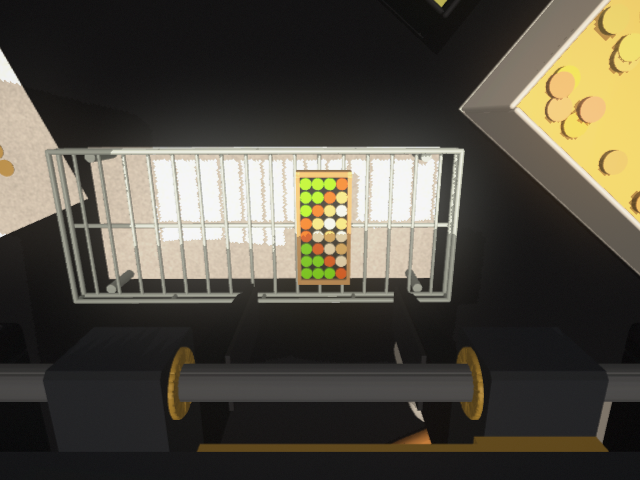

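View pics/t15.png

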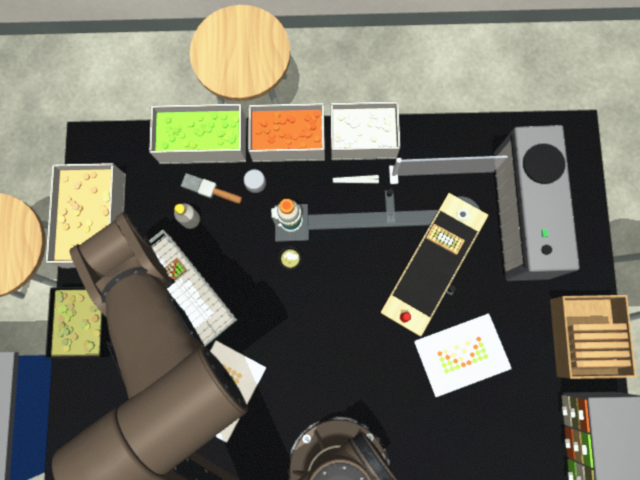

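Panel b was knocked to about (581, -291), still flat on the deck. I'll go there and re-measure.

Run:
```python
from h import *
rel(580,-292,110,59.1)
```

```text
lin [-618.4 -392.5   82.4] turn 1.218 q6->0.07 | now tip [497.  435.8 192.3] yaw 128.9 F [ 0.3  0.6 -0.5] op 60.1 t 48.4
```

Call:
play_rows --hand 70 --targets '[{"linear":[-36,-33,-15],"turn":0.1},{"linear":[-72,-66,-20],"turn":0.2},{"linear":[-108,-99,-20],"turn":0.3},{"linear":[-144,-131,-20],"turn":0.4},{"linear":[-180,-164,-20],"turn":0.5},{"linear":[-215,-197,-20],"turn":0.6},{"linear":[-251,-230,-20],"turn":0.7},{"linear":[-287,-263,-10],"turn":0.8},{"linear":[-322,-295,0],"turn":0.85},{"linear":[-372,-311,10],"turn":0.9},{"linear":[-422,-328,20],"turn":0.95},{"linear":[-472,-344,30],"turn":1.0},{"linear":[-520,-360,45],"turn":1.1},{"linear":[-570,-376,60],"turn":1.2},{"linear":[-618,-392,75],"turn":1.218},{"linear":[-618,-392,82],"turn":1.218},{"linear":[-618,-392,82],"turn":1.218},{"linear":[-618,-392,82],"turn":1.218}]'

```text
t: 50.65
eef_pos: [580.2, -290.2, 188.3]
tcp_rot: [-3.141, -0.0, 1.033]
ft_force: [0.2, 0.9, -0.9]
opening: 0.735
```

Run:
```python
from h import *
im,W=cloud("wrist");cv2.imwrite("pics/w16.png",im[:,:,::-1])
m=np.zeros((480,640),bool);m[:340,200:420]=1
r=rect(m,W,35,50);print(r)
rel(*r[0][0],31,59.1)
```

```text
(((581.8998413085938, -294.9903259277344), (90.90045166015625, 42.15227508544922), 59.30945587158203), np.float64(40.862281969760375), array([ 583.17516776, -292.79679652,   40.51042445]), np.int32(9890))
lin [-3.3  3.8 80. ] turn 0.001 q6->0.07 | now tip [ 580.3 -290.2  111. ] yaw 59.2 F [-0.5  0.5 -0.2] op 70.2 t 50.7
```

View pics/w16.png

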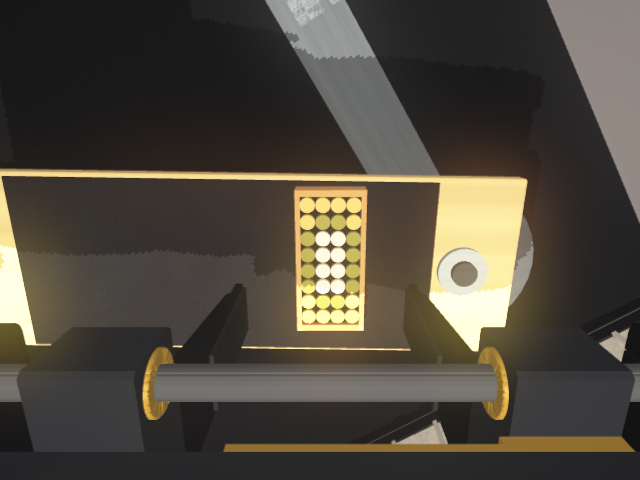

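Call:
play_rows --targets '[{"linear":[-1,3,25],"turn":0},{"linear":[-1,3,50],"turn":0},{"linear":[-1,3,72],"turn":0},{"linear":[-1,3,80],"turn":0},{"linear":[-1,3,80],"turn":0}]'

```text
t: 51.32
eef_pos: [582.5, -293.3, 108.6]
tcp_rot: [3.142, 0.0, 1.032]
ft_force: [0.7, 0.1, 0.8]
opening: 0.736
```

Call:
play_rows --hand 34 --targets '[{"linear":[0,0,0],"turn":0},{"linear":[0,0,0],"turn":0},{"linear":[0,0,0],"turn":0},{"linear":[0,0,0],"turn":0},{"linear":[0,0,0],"turn":0}]'

```text
t: 51.95
eef_pos: [582.4, -293.7, 108.6]
tcp_rot: [3.141, 0.0, 1.032]
ft_force: [-1.6, 0.8, 4.7]
opening: 0.442
```

Run:
```python
from h import *
rel(426.2,377.1,130,128.9)
rel(450,0,170,90)
```

```text
lin [ 495.5 -478.3  -99.2] turn -1.218 q6->0.05 | now tip [ 582.4 -293.7   31. ] yaw 59.1 F [-1.6  0.8  4.7] op 42.0 t 52.0
lin [ 184.  -264.3 -139.1] turn -0.539 q6->0.00 | now tip [ 582.4 -293.7   31. ] yaw 59.1 F [-1.6  0.8  4.7] op 42.0 t 52.0
```

Call:
play_rows --targets '[{"linear":[0,0,-30],"turn":0},{"linear":[0,0,-70],"turn":0},{"linear":[15,-15,-110],"turn":0},{"linear":[45,-44,-130],"turn":-0.1},{"linear":[85,-82,-140],"turn":-0.2},{"linear":[125,-121,-140],"turn":-0.3},{"linear":[165,-160,-140],"turn":-0.4},{"linear":[205,-198,-140],"turn":-0.5},{"linear":[245,-237,-140],"turn":-0.6},{"linear":[285,-276,-140],"turn":-0.7},{"linear":[325,-314,-140],"turn":-0.8},{"linear":[365,-352,-140],"turn":-0.9},{"linear":[405,-391,-135],"turn":-1.0},{"linear":[445,-430,-120],"turn":-1.1},{"linear":[480,-463,-105],"turn":-1.2},{"linear":[495.5,-478,-99],"turn":-1.218},{"linear":[495.5,-478,-99],"turn":-1.218},{"linear":[495.5,-478,-99],"turn":-1.218},{"linear":[495.5,-478,-99],"turn":-1.218}]'

```text
t: 54.32
eef_pos: [427.1, 375.9, 207.7]
tcp_rot: [3.141, 0.0, 2.248]
ft_force: [0.1, 0.5, -1.5]
opening: 0.438
```

Run:
```python
from h import *
a=np.radians(38.9);u=np.array([np.cos(a),np.sin(a)]);n=np.array([-u[1],u[0]]);c=np.array([462,406.])
im,W=cloud("wrist");cv2.imwrite("pics/w17.png",im[:,:,::-1])
m2=np.zeros((480,640),bool);m2[:365,262:390]=1
P=W[m2&(W[...,2]>130)&(W[...,2]<160)];q=P[:,:2]-c
print("panel along",np.percentile(q@u,[1,99]),"across",np.percentile(q@n,[1,99]),np.median(P[:,2]))
m=np.zeros((480,640),bool);m[:325]=1
B=W[m&(W[...,2]>44)&(W[...,2]<60)];q=B[:,:2]-c
q=q[(abs(q@u)<170)&(abs(q@n)<75)]
print("rim",np.percentile(q@u,[.5,99.5]),np.percentile(q@n,[.5,99.5]))
rel(426.2,377.1,43.5,128.9)
```

```text
panel along [-67.85362991 -22.00909722] across [-23.92469686  41.15196662] 139.96813323929834
rim [-157.00475442  150.63442302] [-48.21545474  59.27139337]
lin [ 1.4 -0.  86.5] turn -0.002 q6->0.05 | now tip [427. 376. 130.] yaw 128.8 F [ 0.1 -0.9 -1.6] op 42.3 t 54.4
```

View pics/w17.png

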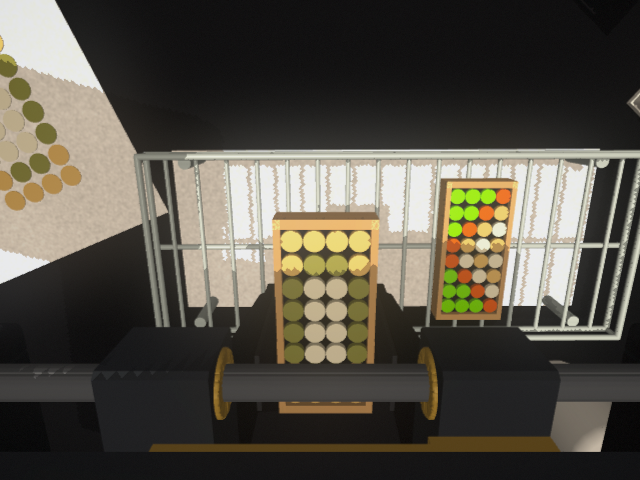

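Call:
play_rows --targets '[{"linear":[1,0,30],"turn":0},{"linear":[1,0,60],"turn":0},{"linear":[1,0,78],"turn":0},{"linear":[1,0,85],"turn":0},{"linear":[1,0,87],"turn":0},{"linear":[1,0,87],"turn":0}]'

```text
t: 55.12
eef_pos: [426.2, 377.7, 120.9]
tcp_rot: [3.141, 0.0, 2.249]
ft_force: [-0.3, -0.8, -1.2]
opening: 0.44
```

Call:
play_rows --hand 60 --targets '[{"linear":[0,0,0],"turn":0},{"linear":[0,0,0],"turn":0},{"linear":[0,0,0],"turn":0},{"linear":[0,0,-25],"turn":0},{"linear":[0,0,-70],"turn":0},{"linear":[0,0,-110],"turn":0},{"linear":[0,0,-150],"turn":0},{"linear":[0,0,-180],"turn":0}]'

```text
t: 56.12
eef_pos: [425.8, 377.8, 302.1]
tcp_rot: [3.14, 0.0, 2.25]
ft_force: [0.2, 0.6, 0.3]
opening: 0.628
```

Call:
play_rows --targets '[{"linear":[-40,-36,0],"turn":0},{"linear":[-90,-75,0],"turn":0},{"linear":[-140,-115,0],"turn":0},{"linear":[-190,-160,0],"turn":0},{"linear":[-240,-200,0],"turn":0},{"linear":[-240,-200,0],"turn":0},{"linear":[-240,-200,0],"turn":0}]'

```text
t: 57.0
eef_pos: [421.0, 65.3, 300.4]
tcp_rot: [3.141, 0.0, 2.248]
ft_force: [-0.0, -0.2, -0.4]
opening: 0.634
```

Run:
```python
from h import *
a=np.radians(38.9);u=np.array([np.cos(a),np.sin(a)]);n=np.array([-u[1],u[0]]);c=np.array([462,406.])
im,W=cloud("top");cv2.imwrite("pics/t18.png",im[:,:,::-1])
hsv=cv2.cvtColor(im,cv2.COLOR_RGB2HSV)
red=((hsv[...,0]<6)|(hsv[...,0]>174))&(hsv[...,1]>150)&(hsv[...,2]>60)
r=rect(red,W,60,90);k=r[0][0];print("knob",k,np.degrees(np.arctan2(k[1]+343.5,k[0]-649.2)))
im,W=cloud("scene");cv2.imwrite("pics/s18.png",im[:,:,::-1])
s=env.state();print(s['eef_pos'],s['ft_force'],s['t'])
```

```text
knob (377.95025634765625, -175.5425262451172) 148.23426453197914
[420.99237429  66.37490361 300.23877235] [-0.10313471  0.37165285 -0.31589522] 57.1
```

View pics/t18.png

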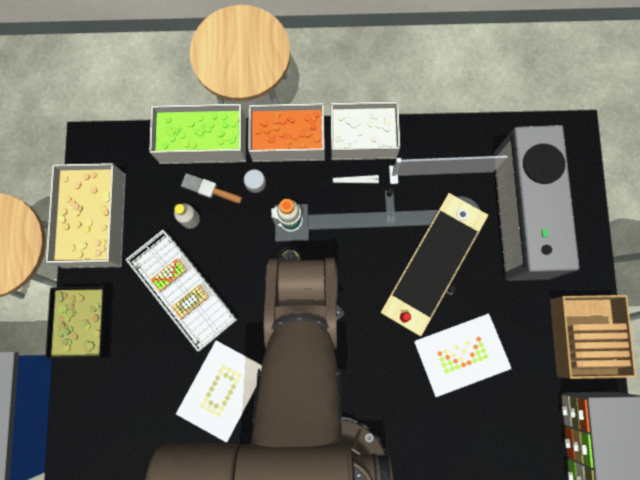

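View pics/s18.png

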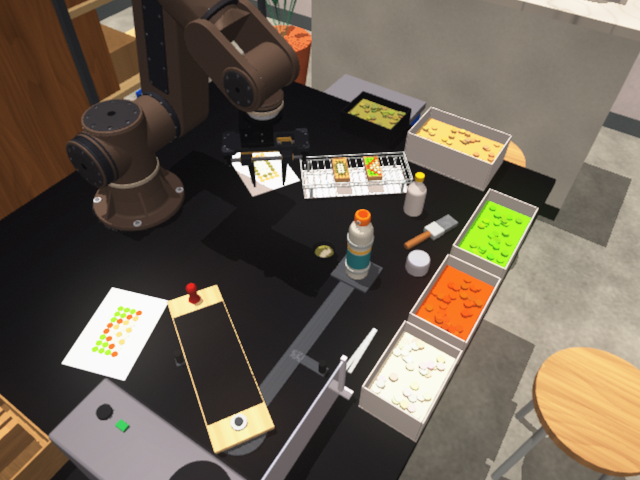

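Run:
```python
from h import *
a=np.radians(38.9);u=np.array([np.cos(a),np.sin(a)]);n=np.array([-u[1],u[0]]);c=np.array([462,406.])
im,W=cloud("top")
for s in(-46,46):
    q=W[...,:2]-c; m=(abs(q@u-s)<18)&(abs(q@n)<40)&(W[...,2]>30)
    P=W[m];A=np.c_[P[:,:2]-P[:,:2].mean(0),np.ones(len(P))];f=np.linalg.lstsq(A,P[:,2],rcond=None)[0]
    print(s,len(P),"z",f[2],"tilt deg",np.degrees(np.hypot(*f[:2])))
env.job_done(); print("done")
```

```text
-46 442 z 52.213475662579405 tilt deg 1.0887026732345002
46 454 z 51.748786748962175 tilt deg 7.42804049685246
the job is handed in; nothing more can be done
done
```

The job is handed in and, as far as I can tell, done as asked. One last flatness reading on panel_c disagrees with the others and was not resolved before hand-in.

**What I did**
- Two panels were present: panel_b (olive ring) and panel_c (green with the hill). I saw no panel_a.
- I swung the board out until the wrist force showed the stop, and laid both panels across the deck. I then pushed the board in to its other stop, again confirmed by force.
- With both panels on it, I pressed the cap to its bottom (about 24 N) and let it go. A camera check showed its top back at about 208 mm.
- I swung the board out to its stop again and moved both panels to the rack, about 92 mm apart. panel_b had been knocked aside on the deck during this step, so I measured it again before gripping it.

**Last checks**
- **Pictures:** the top and scene views show both panels on the rack, picture up, inside the rim and clear of each other. The arm is clear, the board is out, and the bystanders I could see appear unmoved. The wrist partly hid the dish in the last top view, but the scene view shows it in place.
- **Flatness:** the plane fit on panel_b gave a tilt of 1.1°. On panel_c it gave 7.4°. The closer wrist view, taken just after placing panel_c, showed it flat, with its top at 53 mm and its full 90 x 42 mm outline. The fit may have caught the rim or some noise, but I handed in without checking again.
- **Board angle:** the knob gave 148.2° at the end, against about 149° estimated when the board first reached the out stop. That is within measuring error.

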